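Pack the consumables case under its cantilever tray

TASK

On the welding bench, lift the case's top tray by its black handle and swing it over on its arms until it rests on its open stop, then take the steel welding square out of the leaning rack and the flat round tin off the bench and set both in the compartment underneath, the square standing on its long edge and the tin flat, without dropping them. Then swing the tray back and lower it gently until it is fully home. Never let the tray fall onto either stop, keep the nozzle in the tray, and leave the tall can, the hammer and the loose flat bar where they are.

Things in the scene. Friction and masses are not known exactly. Their poses are not given: they have to be found in the camera images.
- case: Grey sheet-steel case fixed to the bench, outside 210 x 210 x 90 mm high, walls and floor 4 mm. Origin: centre of its underside; z up. x and y along its sides. Two pairs of parallel steel arms lie against the outside of its +x and -x faces (up to 116 mm from the centre) and carry the tray, which swings towards the case's -y side. The open compartment is 202 x 202 mm inside, its floor 4 mm above the bench; 88 mm are free between the floor and the underside of the closed tray.
- tray_grip (a point): Centre of the tray's black bar handle: 70 mm long along the case's x, 12 mm thick along the case's y, 16 mm tall, held by a post at each end; space beneath it. The tray (200 x 200 x 24 mm, 3 mm floor, two low partitions along x) hangs with its underside 50 mm below this point and always stays level. Axes as the case's. With the tray closed the handle lies over the case's centre, 142 mm above the bench.
- tray_arms (a joint): Angle of the tray's arms, rad: 0 closed (tray home on its lower stop), 2.0 open (resting on the open stop beyond the case's -y side). The tray moves on a circle of 130 mm radius without turning: in the case's frame the handle centre is at x = 0, y = 0.130 cos(0.349+q) - 0.122, z = 0.142 + 0.130 sin(0.349+q) - 0.0445 m. It is highest at q = 1.22 and falls by its weight (about 0.4 kg, light hinge friction) to either side of that.
- rack: Aluminium rack fixed to the bench, 115 mm wide along its y. Origin: centre, at bench level; z up. Its pocket leans 35 degrees from vertical, its top towards the rack's +x (away from the robot, within 0.2 rad). Pocket walls reach 22 mm (on the +x, lower side) and 12 mm (on the -x, upper side) along the square's faces from its underside; the pocket is 24 mm wide inside; the seat's middle is 45 mm above the bench over the origin.
- square_center (a point): Centre of the steel welding square, half-way up: a solid trapezoid block 20 mm thick (its x), long edge 95 mm (its y) at the bottom, sloping ends to a 50 mm top edge, 65 mm high (its z), 0.25 to 0.5 kg, plain steel with a dark disc in each face. At the start it sits in the rack leaning 35 degrees, its z pointing up along the lean, y along the rack's y. Its underside is 32.5 mm from this point.
- square: The same square; its origin is the middle of its underside.
- tin_center (a point): Centre of the flat round metal tin, half-way up: diameter 55 mm (52 mm below the rim of the lid, which is the top 11 mm), 38 mm high, z up, about 0.15 kg, standing on the bench.
- tin: The same tin; its origin is the middle of its underside.
- nozzle_center (a point): Centre of a brass and copper nozzle, 20 mm diameter, 60 mm long, lying loose in the tray's cell on the case's +y side (while the tray is closed, 60 to 70 mm from the handle); its top is about 27 mm below the handle's centre. To stay in the tray.
- can_center (a point): Bystander: centre of a tall closed can, 54 mm diameter, 120 mm high, standing. It and the tin may swap places.
- hammer: Bystander: hammer lying on the bench.
- bar: Bystander: flat steel bar, 90 x 30 x 8 mm, lying on the bench.
There are look-alikes about, which are no part of the job. What is meant by the square is not purple or red, and is the smaller of those in its own colour.

How it is judged:
By the outcome, as a careful person would: the job done as asked, in the order asked, and still so for the second after the job is handed in, with the robot touching nothing.
It also fails if it takes over 72 s, if anything falls off the work surface, if the arm or the gripper's body presses on something with over 40 N, if the wrist force passes 120 N, or if a joint passes its speed limit or range.

ROBOT

A 6-joint arm with a two-finger parallel gripper is mounted at the origin on the work surface. World frame = base frame: x ahead of the robot, y to its left, z up, the work surface at z = 0. Lengths are in mm, angles in rad, forces in N, time in s.
With the tool pointing down it reaches from about 275 to 850 mm from the base axis. Payload 5.2 kg.
Tool frame: the origin (TCP) lies between the finger pads; the fingertips stand arm.nose_length ahead of it and the grasp point (between the pads) lies 2 mm behind it (arm.nose_length is the distance from the TCP to the fingertips, in mm); z points along the fingers, y is the direction in which the jaws open and shut (so a half turn about z gives the same grasp; the last joint's range is limited). The gripper opens to 85 mm and grips with 20 to 120 N. Pads are 22 mm wide; open, the fingers measure 114 mm over their backs; the gripper's body (76 mm by 85 mm) begins 54 mm behind the grasp point. The pads swing forward as they close: fully open they stand 13 mm farther back than shut.
Start: joints at [-1.385, 0.259, 1.535, -0, 1.348, -0.203], TCP at [208.514, -508.947, 214.61] pointing down, gripper open.
Joint ranges: [-3.14, 3.14], [-0.91, 2.08], [0.19, 2.58], [-1.22, 4.36], [0.22, 2.71], [-3.12, 3.12]. Speed limits (rad/s): [2.57, 2.57, 3.14, 3.14, 3.14, 3.14].

INTERFACE

Orientations are given as a unit quaternion [x, y, z, w].
In Python, from cell import readout, eyes, workorder, spotter, arm gives the robot as it stands.
- The arm moves only by the tool apply_moves, never from a script. Its argument "steps" is one flat list of numbers, 7 for each row, row after row: the shift along the tool's x, y, z in mm, then the turn, a rotation vector about the tool's x, y, z in rad, then the closure, from 0 (fully open) to 1 (shut). In form: [tx, ty, tz, wx, wy, wz, jaw, tx, ty, tz, wx, wy, wz, jaw, ...]. A call has 1 to 20 rows; each row shifts and turns the commanded pose from where the row before left it, along the tool's axes as they then stand; what a row does not reach is not made up. A row lasts 1/8 s, in which the tool goes at most 62.5 mm and 10.7 degrees, less where a joint would pass 70% of its speed; a pose out of reach is approached as far as the arm can. A call with a gripper value outside its range is refused whole. The fingers move at their own pace and stop on an object; "force" is the grip in N (left out, the last holds). Time passes only in rows, so rows that do not move let the fingers close. It gives the time, the measured TCP pose, the force and the opening at its end, in the units of the state.
- readout.observe(): the state, without advancing time (a new reading comes with each control period).
- eyes.capture(name): name is "side" or "top"; returns (picture, depth): 480x640x3 uint8, red, green, blue; 480x640 float32, mm along the optical axis (not along the pixel's ray), 0 where there is no reading.
- eyes.camera_model(name): a dict with "K" (3x3 intrinsics, pixels), "D" ([k1, k2, p1, p2, k3] as OpenCV has them; the pictures are not rectified), "eye" and "rotation" of the camera in the world. Camera axes: x right, y up, looking along -z (the intrinsics and any distortion apply to the point x, -y, -z); pixel columns grow to the right and rows downward; lengths in mm; the calibration is good to about 2 mm. A picture is of the moment at which its call begins. camera_model takes no time and is no camera call.
- workorder.hand_in(): hands the job in, once; it reports no verdict.
Trained networks look in the newest picture that a camera, given by its name, has taken for a name from the list of things; names that differ only in an ending like _2 or _b are one class to them, and where a whole thing is asked for, a point or a joint stands for the part that bears it (a point fixed in the world has none). Each returns a list of dicts, best first, with "score" (0 to 1); they miss things now and then, are a little off and sometimes report something else, mostly with a low value. They report only what shows in the picture. A call takes as long as a camera call. They do not tell look-alikes from the thing itself.
- spotter.search_frame(camera, target): "point" ([row, column] in pixels, amid what is visible of it).
- spotter.tip_of(camera, target): "point" ([row, column] in pixels: a listed point, or the origin of a listed thing).
The state is a dict: "time": time; "joints": joint angles; "qvel": joint speeds; "joint_efforts": joint torques, N m; "tool_pos": TCP position; "eef_rot": TCP orientation; "force": force on the tool from outside, world axes, zero at the start; "wrist_torque": the same for the moment, N m; "opening": finger opening in mm.
Only numpy, scipy, OpenCV 4.12 (cv2) and the standard library are available. Lean on these libraries where they do the work, as an engineer would, in place of code of your own. Each camera call takes 0.05 s, during which the arm holds its last target. There are 200 camera calls.

## Working session

There is one attempt and no reset: what is moved stays moved. The work goes in short steps, Python scripts to look and compute and a tool call to move; the robot and the scene stay as the last step left them, time stands still between calls to the robot, and variables do not carry over. Pictures are saved under pics/ and viewed, about 8 in all and at most 12, crops included, and the job is handed in when it is done.

Besides the shell and the picture viewer there is one more tool, called as name(argument=value, ...), one argument or row to a line, values as JSON. apply_moves: Moves the arm, as the interface text tells. Its arguments: {"type":"object","properties":{"steps":{"type":"array"},"force":{"type":"number"}},"required":["steps"]}

```bash
ls; mkdir -p pics; cat > h.py <<'E'
import numpy as np, cv2
from scipy.spatial.transform import Rotation as R
from cell import readout, eyes, workorder, spotter, arm
def save(n,fn):
    p,d=eyes.capture(n); cv2.imwrite('pics/'+fn,p[:,:,::-1]); np.save('pics/'+fn[:-4]+'_d.npy',d); return p,d
def cam(n):
    m=eyes.camera_model(n); return np.array(m['K']),np.array(m['D'],float),np.array(m['eye'],float),np.array(m['rotation'],float)
def mat(r):
    return r if r.shape==(3,3) else R.from_quat(r).as_matrix()
def rays(n,rc):
    K,D,e,r=cam(n); rc=np.atleast_2d(np.array(rc,float))
    u=cv2.undistortPoints(rc[:,None,::-1].copy(),K,D)[:,0]
    c=np.c_[u[:,0],-u[:,1],-np.ones(len(u))]
    return e,c@mat(r).T
def deproj(n,rc,d):  # world pts, d = depth along axis
    e,v=rays(n,rc); return e+v*np.atleast_1d(d)[:,None]
def atz(n,rc,z):
    e,v=rays(n,rc); return e+v*((z-e[2])/v[:,2])[:,None]
def proj(n,P):
    K,D,e,r=cam(n); c=(np.atleast_2d(P)-e)@mat(r); c=c*[1,-1,-1]
    q=cv2.projectPoints(c,np.zeros(3),np.zeros(3),K,D)[0][:,0]; return q[:,::-1]
def tri(n1,p1,n2,p2):
    e1,v1=rays(n1,p1);e2,v2=rays(n2,p2);v1=v1[0];v2=v2[0]
    s=np.linalg.lstsq(np.c_[v1,-v2],e2-e1,rcond=None)[0]
    a=e1+v1*s[0];b=e2+v2*s[1]; return (a+b)/2,np.linalg.norm(a-b)
def cloud(n,d):
    rr,cc=np.mgrid[0:480,0:640]; rc=np.c_[rr.ravel(),cc.ravel()]
    P=deproj(n,rc,d.ravel()); P[d.ravel()<=0]=np.nan; return P.reshape(480,640,3)
E
python3 - <<'E'
from h import *
np.set_printoptions(precision=1,suppress=True)
print(readout.observe(), arm.nose_length, dir(arm))
for n in('side','top'):
    save(n,n+'0.png'); K,D,e,r=cam(n); print(n,K.ravel(),D,e,r)
    for t in ['case','tray_grip','rack','square_center','square','tin_center','nozzle_center','can_center','hammer','bar']:
        for f in ('tip_of',):
            q=getattr(spotter,f)(n,t); print(n,t,[(np.round(x['point']).tolist(),round(x['score'],2)) for x in q[:4]])
E
```

```text
pics
{'time': 0.0, 'joints': array([-1.4,  0.3,  1.5, -0. ,  1.3, -0.2]), 'qvel': array([-0., -0.,  0., -0., -0., -0.]), 'joint_efforts': array([ -0. , -44.6, -29.1,  -0. ,   0. ,   0. ]), 'tool_pos': array([ 208.4, -508.4,  213.8]), 'eef_rot': array([ 1. ,  0.2,  0. , -0. ]), 'force': array([-0.2, -0.7,  0.4]), 'wrist_torque': array([ 0.1,  0. , -0. ]), 'opening': 85.17520819412178} 17.0 ['MotionError', '__class__', '__delattr__', '__dict__', '__dir__', '__doc__', '__eq__', '__format__', '__ge__', '__getattribute__', '__getstate__', '__gt__', '__hash__', '__init__', '__init_subclass__', '__le__', '__lt__', '__module__', '__ne__', '__new__', '__reduce__', '__reduce_ex__', '__repr__', '__setattr__', '__sizeof__', '__str__', '__subclasshook__', '__weakref__', 'nose_length']
side [461.2   0.  324.8   0.  461.2 242.6   0.    0.    1. ] [-0.1  0.   0.   0.   0. ] [ 404.  -622.4  704.2] [ 0.4 -0.  -0.1  0.9]
side case [([398.0, 361.0], 0.97)]
side tray_grip [([349.0, 364.0], 0.82)]
side rack [([258.0, 323.0], 0.95)]
side square_center [([300.0, 342.0], 0.93), ([196.0, 330.0], 0.77), ([234.
[... 460 characters left out ...]
  0.  0.  0.  0.] [319.5 120.2 955.2] [ 0.1 -0.1 -0.7  0.7]
top case [([260.0, 467.0], 0.65), ([247.0, 487.0], 0.28)]
top tray_grip [([245.0, 489.0], 0.67)]
top rack [([238.0, 278.0], 0.83), ([232.0, 276.0], 0.72)]
top square_center [([237.0, 353.0], 0.88), ([225.0, 272.0], 0.8), ([258.0, 466.0], 0.68), ([233.0, 275.0], 0.63)]
top square [([201.0, 151.0], 0.88), ([233.0, 274.0], 0.65), ([227.0, 340.0], 0.63)]
top tin_center [([259.0, 213.0], 0.68)]
top nozzle_center [([230.0, 452.0], 0.58), ([243.0, 487.0], 0.33)]
top can_center [([168.0, 359.0], 0.76), ([314.0, 330.0], 0.38), ([262.0, 213.0], 0.22), ([138.0, 262.0], 0.16)]
top hammer [([139.0, 264.0], 0.85)]
top bar [([313.0, 327.0], 0.75)]
```

View pics/side0.png

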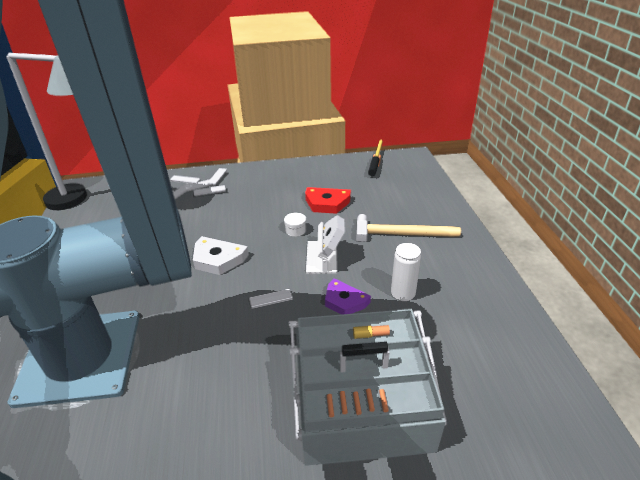

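View pics/top0.png

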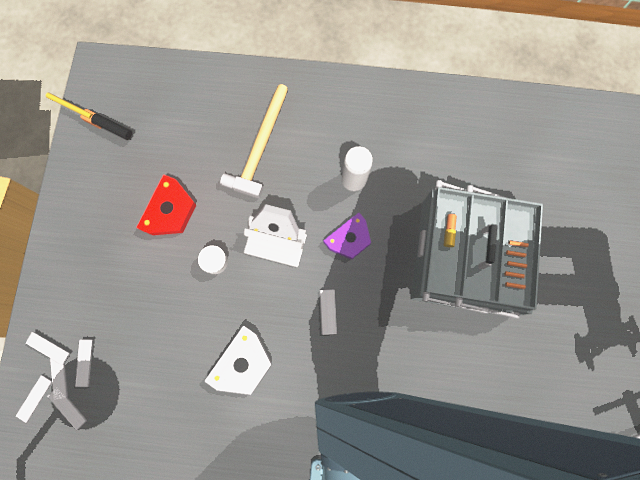

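The side view shows the case at (385,368), the square in the rack at (240,328), the white tin at (223,295), the can at (270,405), and the loose look-alikes. The top view shows the handle at (245,490), the nozzle at (230,451), the rack at (238,276) and the tin at (260,212). Next I measure from the depth images.

```bash
python3 - <<'E'
from h import *
np.set_printoptions(precision=1,suppress=True)
C={}
for n in('top','side'):
    C[n]=cloud(n,np.load(f'pics/{n}0_d.npy'))
print('bench z', [np.nanmedian(C['top'][300:330,100:200,2]),np.nanmedian(C['side'][300:340,180:240,2])])
def rectxy(P,m):
    r=cv2.minAreaRect(P[m][:,:2].astype(np.float32)); return np.round(r[0],1),np.round(r[1],1),round(r[2],1)
for n in C:
    P=C[n]; z=P[:,:,2]
    print('==',n)
    # tin
    t,_=tri('top',[259,213],'side',[223,296]); print('tin tri',t,_)
    m=(np.hypot(P[:,:,0]-t[0],P[:,:,1]-t[1])<45)&(z>33)&(z<50); print('tin top',m.sum(),rectxy(P,m),cv2.minEnclosingCircle(P[m][:,:2].astype(np.float32)),np.nanmedian(z[m]))
    h,e=tri('top',[245,489],'side',[349,364]); print('handle tri',h,e)
    near=(np.hypot(P[:,:,0]-h[0],P[:,:,1]-h[1])<60)
    m=near&(z>140)&(z<165); print('handle',m.sum(),rectxy(P,m),np.nanmedian(z[m]),np.nanmax(z[m]))
    near=(np.hypot(P[:,:,0]-h[0],P[:,:,1]-h[1])<170)
    m=near&(z>105)&(z<125); print('tray rim',m.sum(),rectxy(P,m),np.nanmedian(z[m]))
    m=near&(z>60)&(z<125); print('case all',m.sum(),rectxy(P,m))
    q,e=tri('top',[237-4,275],'side',[240,330]); print('sq tri',q,e)
    near=(np.hypot(P[:,:,0]-q[0],P[:,:,1]-q[1])<80)
    for lo,hi in((15,40),(40,60),(60,80),(80,100),(100,115)):
        m=near&(z>lo)&(z<hi)
        if m.sum()>10: print(lo,hi,m.sum(),rectxy(P,m))
E
python3 - <<'E'
import cv2,numpy as np
a=cv2.imread('pics/top0.png')[190:280,225:325]; b=cv2.imread('pics/side0.png')[205:285,290:360]
cv2.imwrite('pics/crop0.png',np.hstack([cv2.resize(a,(400,360),interpolation=2),cv2.resize(b,(350,360),interpolation=2)]))
E
```

```text
bench z [np.float64(1.430496521168152), np.float64(-0.28258031234315695)]
== top
tin tri [464.2 340.2  23.2] 2.002650798835046
tin top 598 (array([461. , 339.5]), array([54., 54.]), 33.4) ((462.30987548828125, 339.8545837402344), 28.386890411376953) 39.494511492590505
handle tri [ 522.6 -176.1  138.7] 2.8649863893400966
handle 308 (array([ 523.2, -176.5]), array([12.7, 71.2]), 86.9) 151.32759925441587 155.9012134111415
tray rim 3004 (array([ 523.5, -176.8]), array([205.3, 233.6]), 86.3) 113.54140312611753
case all 13318 (array([ 525.2, -173.2]), array([215.4, 234.8]), 87.5)
sq tri [528.9 218.7  50.3] 10.053506924144445
15 40 12 (array([526.9, 216.6]), array([114.5,  14. ]), 74.8)
40 60 291 (array([524.1, 218.5]), array([115.9,  40.4]), 80.9)
60 80 737 (array([528.7, 217.3]), array([114.3,  47.8]), 81.3)
80 100 507 (array([546.3, 217.4]), array([81.4, 39.8]), 80.4)
100 115 175 (array([551.4, 216.5]), array([55.7, 15.4]), 80.2)
== side
tin tri [464.2 340.2  23.2] 2.002650798835046
tin top 237 (array([461.8, 338.7]), array([53.5, 53.6]), 0.0) ((461.55487060546875, 338.9996643066406), 28.180233001708984) 38.24118281633969
handle tri [ 522.6 -176.1  138.7] 2.8649863893400966
handle 440 (array([ 524.1, -178.8]), array([14.1, 70.6]), 87.1) 148.67570098421334 152.06689095744025
tray rim 3694 (array([ 524.7, -177.4]), array([203.8, 232.2]), 86.5) 111.9384352712728
case all 16903 (array([ 524.4, -179.9]), array([209.1, 232.5]), 86.4)
sq tri [528.9 218.7  50.3] 10.053506924144445
15 40 52 (array([515.7, 165. ]), array([ 8.4, 18.9]), 89.4)
40 60 223 (array([522.5, 218. ]), array([116.4,  38.4]), 82.0)
60 80 321 (array([530.8, 217.7]), array([117.1,  45.1]), 81.9)
80 100 257 (array([548.5, 216.9]), array([80.4, 33.8]), 80.9)
100 115 60 (array([551.1, 216.1]), array([54.6, 11.5]), 80.3)
```

View pics/crop0.png

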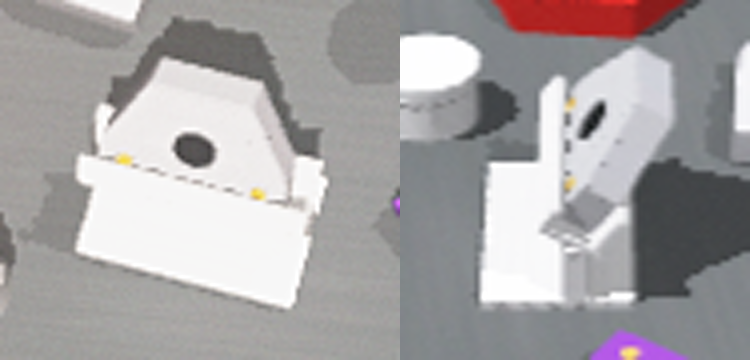

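The square in the rack is the steel one, leaning away from the robot. Rack yaw is about -0.165 and case yaw about -0.06. The handle is at (523.7, -177.5) and the tin at (462, 339.5). Next is a small planner that prints rows.

```bash
cat > pl.py <<'E'
from h import *
import sys
CY=-0.059; CC=np.array([523.7,-177.5])   # case yaw, centre
def case(x,y): return CC+np.array([x*np.cos(CY)-y*np.sin(CY), x*np.sin(CY)+y*np.cos(CY)])
def down(phi,tilt=0,yaw=0): return R.from_euler('z',phi)*R.from_euler('x',np.pi)
def state():
    s=readout.observe(); return np.array(s['tool_pos']),R.from_quat(s['eef_rot']),s
def plan(p,r,wps,pos_step=45):
    """wps: (xyz, Rot or None, nrows or 0, jaw); prints rows"""
    n_tot=0; rows=[]
    for P,Q,n,j in wps:
        P=np.array(P,float); Q=Q if Q is not None else r
        ang=(r.inv()*Q).magnitude()
        n0=n or max(1,int(np.ceil(max(np.linalg.norm(P-p)/pos_step,ang/0.17))))
        for k in range(n0):
            t=np.round(2*r.inv().apply((P-p)/(n0-k)))/2; w=np.round((r.inv()*Q).as_rotvec()/(n0-k),3)
            p=p+r.apply(t); r=r*R.from_rotvec(w); rows.append([*t,*w,j])
    print(len(rows)); print(', '.join(','.join('%g'%(x+0.) for x in a) for a in rows)); print('end',np.round(p,1),np.round(r.as_quat(),4))
    return p,r
E
python3 - <<'E'
from pl import *
p,r,s=state(); print(s['time'],r.as_quat(),np.round(s['joints'],3), 'x',r.apply([1,0,0]),'y',r.apply([0,1,0]))
phi=CY
Q=down(phi)
h=np.array([*CC,140])
plan(p,r,[([*CC,205],Q,0,.5),([*CC,165],Q,2,.5),(h,Q,3,.5),(h,Q,3,1)])
E
```

```text
1.1 [ 9.81163030e-01  1.93181545e-01 -6.17444750e-06  8.25607716e-06] [-1.385  0.259  1.535 -0.     1.348 -0.203] x [ 9.25361781e-01  3.79085180e-01 -1.53061227e-05] y [ 3.79085180e-01 -9.25361781e-01  1.38155367e-05]
19
38,-17,1,0,0,0.041,0.5, 37,-18.5,1,0,0,0.041,0.5, 36.5,-20,1,0,0,0.041,0.5, 35.5,-21.5,1,0,0,0.041,0.5, 34.5,-23,1,0,0,0.041,0.5, 33.5,-24.5,1,0,0,0.04,0.5, 33,-25.5,0.5,0,0,0.041,0.5, 31.5,-27,1,0,0,0.04,0.5, 30.5,-28.5,0.5,0,0,0.041,0.5, 29.5,-29.5,1,0,0,0.04,0.5, 28,-31,0.5,0,0,0.041,0.5, 0,0,20,0,0,0,0.5, 0,0,20,0,0,0,0.5, 0,0,8.5,0,0,0,0.5, 0,0,8.5,0,0,0,0.5, 0,0,8,0,0,0,0.5, 0,0,0,0,0,0,1, 0,0,0,0,0,0,1, 0,0,0,0,0,0,1
end [ 523.7 -177.3  140.1] [ 0.9996 -0.0296 -0.      0.    ]
```

apply_moves(
  steps=[38,-17,1,0,0,0.041,0.5,37,-18.5,1,0,0,0.041,0.5,36.5,-20,1,0,0,0.041,0.5,35.5,-21.5,1,0,0,0.041,0.5,34.5,-23,1,0,0,0.041,0.5,33.5,-24.5,1,0,0,0.04,0.5,33,-25.5,0.5,0,0,0.041,0.5,31.5,-27,1,0,0,0.04,0.5,30.5,-28.5,0.5,0,0,0.041,0.5,29.5,-29.5,1,0,0,0.04,0.5,28,-31,0.5,0,0,0.041,0.5,0,0,20,0,0,0,0.5,0,0,20,0,0,0,0.5,0,0,8.5,0,0,0,0.5,0,0,8.5,0,0,0,0.5,0,0,8,0,0,0,0.5,0,0,0,0,0,0,0.5],
  force=40,
)

```text
time: 3.22
tool_pos: [523.4, -177.3, 139.7]
eef_rot: [1.0, -0.03, -0.0, -0.0]
force: [0.4, -0.3, -0.9]
opening: 43.1
```

```bash
python3 - <<'E'
from pl import *
p,r,s=state(); print(s['time'],p,s['opening'],s['force'],np.round(s['joints'],2),r.apply([1,0,0]))
save('top','top1.png'); P=cloud('top',np.load('pics/top1_d.npy'))
save('side','side1.png')
import cv2
a=cv2.imread('pics/side1.png')[240:480,220:520]; cv2.imwrite('pics/c1.png',cv2.resize(a,None,fx=2,fy=2))
E
```

```text
3.225 [ 523.36419779 -177.30870024  139.73897086] 43.14273708919381 [ 0.42748457 -0.29305064 -0.94902222] [-0.53  0.32  1.64  0.    1.18  1.1 ] [ 9.98229337e-01 -5.94788727e-02 -6.74623888e-04]
```

View pics/c1.png

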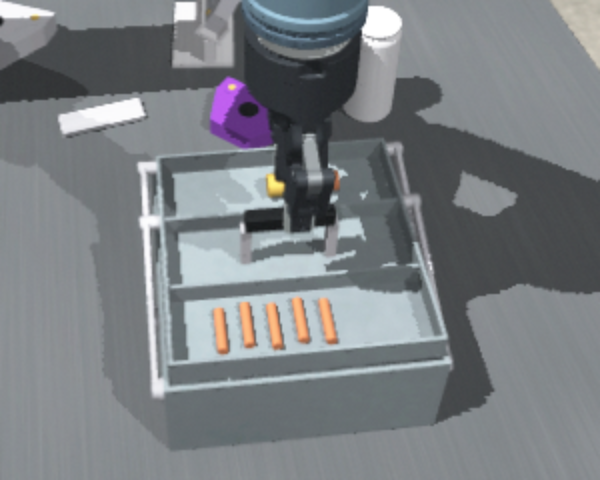

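apply_moves(
  steps=[0,0,0,0,0,0,1,0,0,0,0,0,0,1,0,0,0,0,0,0,1,0,0,0,0,0,0,1],
  force=45,
)

```text
time: 3.82
tool_pos: [523.7, -177.3, 140.2]
eef_rot: [1.0, -0.03, 0.0, 0.0]
force: [0.1, 0.4, -0.4]
opening: -0.3
```

```bash
python3 - <<'E'
from pl import *
p,r,s=state(); print(s['time'],p,s['opening'],s['force'])
def yz(q): return np.array([130*np.cos(.349+q)-122,142+130*np.sin(.349+q)-44.5])
qs=[0,.03,.1,.2,.3,.4,.5,.6,.7,.8,.9,1.0,1.1,1.2,1.3,1.4,1.5,1.6,1.7,1.8,1.87,1.92,1.95,1.97]
acc=np.zeros(2);out=[]
for q in qs[1:]:
    d=np.round(2*(yz(q)-yz(0)-acc))/2; acc+=d; out.append('0,%g,%g,0,0,0,1'%(-d[0]+0.,-d[1]+0.))
print(', '.join(out)); print(yz(1.97),yz(2))
E
```

```text
3.825 [ 523.70546496 -177.3017736   140.18427602] -0.34499893502379575 [ 0.13556733  0.41342576 -0.35082499]
0,1.5,-3.5,0,0,0,1, 0,3.5,-8.5,0,0,0,1, 0,6.5,-11.5,0,0,0,1, 0,7,-10.5,0,0,0,1, 0,8.5,-10,0,0,0,1, 0,9.5,-9,0,0,0,1, 0,10,-8,0,0,0,1, 0,11,-7,0,0,0,1, 0,11.5,-6,0,0,0,1, 0,12,-5,0,0,0,1, 0,12.5,-3.5,0,0,0,1, 0,13,-2,0,0,0,1, 0,13,-1,0,0,0,1, 0,13,0.5,0,0,0,1, 0,12.5,1.5,0,0,0,1, 0,13,3,0,0,0,1, 0,12,4,0,0,0,1, 0,12,5.5,0,0,0,1, 0,11,6.5,0,0,0,1, 0,7.5,5.5,0,0,0,1, 0,5,4,0,0,0,1, 0,3,2.5,0,0,0,1, 0,2,1.5,0,0,0,1
[-210.44203013  192.77857738] [-213.26016278  190.0828423 ]
```

```bash
python3 - <<'E'
from pl import *
p,d=save('side','side2.png'); t,_=save('top','top2.png')
a=cv2.resize(p[280:400,320:420],(500,600),interpolation=2); cv2.imwrite('pics/c2.png',np.hstack([a,cv2.resize(t[150:340,410:560],None,fx=2,fy=600/190)])[:,:,::-1])
for P in ([523.7,-177.5,142],[523.7,-177.3,123],): print(np.round(proj('side',P)),np.round(proj('top',P)))
C=cloud('side',d); z=C[:,:,2]
for rc in [(345,345),(350,350),(350,352),(350,380),(350,384),(347,386)]: print(rc,np.round(C[rc],1))
E
```

```text
[[349. 364.]] [[243. 491.]]
[[356. 364.]] [[245. 487.]]
(345, 345) [ 494.7 -172.4  150.2]
(350, 350) [ 500.8 -181.4  147.9]
(350, 352) [ 503.5 -183.   149.4]
(350, 380) [ 547.1 -184.5  142.1]
(350, 384) [ 552.9 -186.   142.7]
(347, 386) [ 555.7 -185.8  149. ]
```

View pics/c2.png

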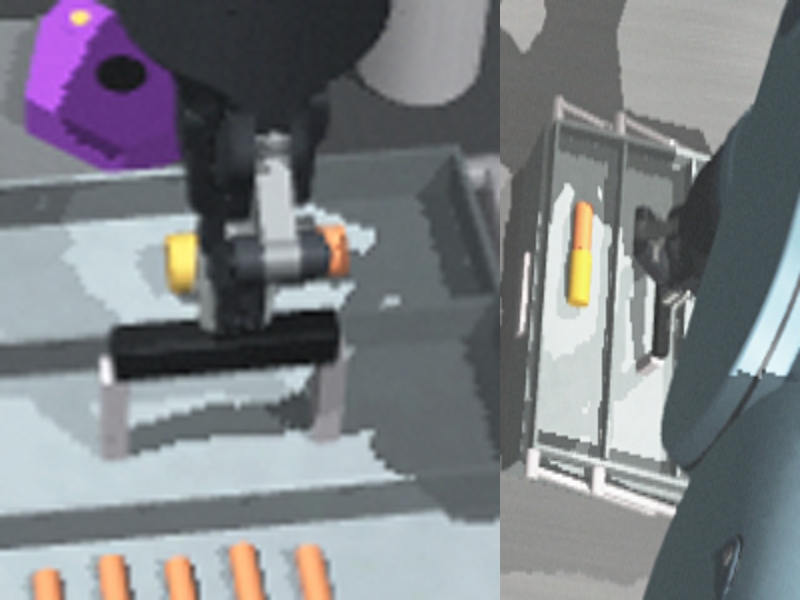

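```bash
python3 - <<'E'
from pl import *
d=np.load('pics/side2_d.npy'); C=cloud('side',d); 
for r in range(320,352,2): print(r,np.round(C[r,363],0),np.round(C[r,368],0))
d=np.load('pics/side1_d.npy'); C1=cloud('side',d); print('open')
for r in range(326,362,3): print(r,np.round(C1[r,364],0),np.round(C1[r,368],0),np.round(C1[r,372],0))
C=cloud('top',np.load('pics/top2_d.npy'));m=(abs(C[:,:,0]-523)<60)&(abs(C[:,:,1]+175)<40)&(C[:,:,2]>130)&(C[:,:,2]<158)
q=C[m]; print(len(q)); print(cv2.minAreaRect(q[:,:2].astype(np.float32)))
E
```

```text
320 [ 515. -193.  225.] [ 523. -193.  223.]
322 [ 516. -192.  219.] [ 526. -182.  206.]
324 [ 516. -194.  217.] [ 516. -219.  244.]
326 [ 516. -191.  210.] [ 515. -223.  245.]
328 [ 517. -190.  204.] [ 513. -231.  251.]
330 [ 512. -211.  224.] [ 512. -235.  251.]
332 [ 512. -210.  220.] [ 512. -237.  249.]
334 [ 512. -211.  216.] [ 512. -237.  245.]
336 [ 512. -212.  213.] [ 511. -239.  244.]
338 [ 518. -189.  181.] [ 525. -192.  183.]
340 [ 518. -191.  180.] [ 525. -192.  178.]
342 [ 518. -191.  174.] [ 526. -188.  170.]
344 [ 518. -191.  170.] [ 525. -192.  169.]
346 [ 521. -180.  151.] [ 529. -180.  149.]
348 [ 521. -182.  149.] [ 528. -183.  148.]
350 [ 521. -183.  146.] [ 528. -184.  146.]
open
326 [ 514. -206.  227.] [ 511. -237.  261.] [ 516. -239.  262.]
329 [ 514. -206.  221.] [ 510. -240.  259.] [ 515. -243.  261.]
332 [ 514. -208.  216.] [ 510. -242.  256.] [ 515. -244.  257.]
335 [ 513. -211.  214.] [ 510. -243.  251.] [ 516. -242.  249.]
338 [ 514. -211.  208.] [ 511. -241.  243.] [ 517. -240.  240.]
341 [ 511. -222.  214.] [ 512. -238.  233.] [ 518. -237.  231.]
344 [ 510. -226.  212.] [ 513. -235.  223.] [ 520. -229.  215.]
347 [ 511. -223.  203.] [ 515. -231.  212.] [ 520. -232.  211.]
350 [ 516. -205.  174.] [ 520. -212.  181.] [ 526. -213.  181.]
353 [ 517. -204.  166.] [ 520. -214.  177.] [ 527. -210.  170.]
356 [ 517. -205.  160.] [ 521. -212.  167.] [ 527. -212.  166.]
359 [ 529. -161.   95.] [ 535. -163.   96.] [ 542. -164.   96.]
170
((507.3177795410156, -176.32907104492188), (13.046065330505371, 44.819210052490234), 86.4798583984375)
```

View 5 shows the shut fingers above the bar. In depth the tips end at z of about 160, not 123, so they are about 35 mm higher than the TCP and nose figures imply. I'll open, descend 25 mm and measure the tips again.

apply_moves(
  steps=[0,0,0,0,0,0,0.5,0,0,0,0,0,0,0.5,0,0,0,0,0,0,0.5,0,0,9,0,0,0,0.5,0,0,8,0,0,0,0.5,0,0,8,0,0,0,0.5,0,0,0,0,0,0,0.5],
)

```text
time: 4.8
tool_pos: [523.0, -176.9, 114.0]
eef_rot: [1.0, -0.03, -0.001, -0.001]
force: [0.3, 0.4, 0.7]
opening: 42.4
```

```bash
python3 - <<'E'
from pl import *
p,r,s=state(); print(s['time'],p,s['opening'],s['force'])
p,d=save('side','side3.png'); C=cloud('side',d)
for r in range(344,378,2): print(r,*[np.round(C[r,c],0) for c in (360,364,368,372,376)])
a=cv2.resize(p[280:400,320:420],(500,600),interpolation=2); cv2.imwrite('pics/c3.png',a[:,:,::-1])
E
```

```text
4.8 [ 523.0096175  -176.93205976  113.99933113] 42.39315167793009 [0.30611936 0.41337315 0.65594167]
344 [ 518. -174.  150.] [ 515. -208.  191.] [ 511. -242.  232.] [ 516. -243.  232.] [ 522. -243.  231.]
346 [ 517. -178.  150.] [ 510. -226.  209.] [nan nan nan] [ 517. -243.  227.] [ 522. -244.  228.]
348 [ 510. -207.  181.] [ 510. -227.  206.] [ 511. -243.  225.] [ 517. -243.  223.] [ 522. -242.  222.]
350 [ 510. -206.  176.] [ 510. -227.  202.] [ 513. -239.  216.] [ 517. -242.  218.] [ 524. -237.  211.]
352 [ 516. -182.  141.] [ 510. -229.  200.] [ 513. -239.  211.] [ 519. -238.  209.] [ 524. -239.  209.]
354 [ 516. -183.  137.] [ 511. -228.  194.] [ 514. -237.  204.] [ 519. -237.  203.] [ 525. -237.  203.]
356 [nan nan nan] [ 510. -232.  194.] [ 514. -235.  198.] [ 522. -228.  188.] [ 527. -229.  188.]
358 [ 523. -157.   93.] [ 510. -231.  189.] [ 516. -228.  185.] [ 522. -229.  184.] [ 528. -229.  183.]
360 [ 513. -198.  142.] [ 511. -229.  182.] [ 522. -211.  157.] [ 527. -212.  157.] [ 547. -168.   97.]
362 [ 521. -168.   97.] [ 516. -209.  150.] [ 522. -210.  151.] [ 528. -212.  152.] [ 547. -171.   95.]
364 [ 520. -170.   95.] [ 516. -209.  146.] [ 522. -209.  145.] [ 527. -213.  149.] [ 545. -176.   97.]
366 [ 519. -175.   96.] [ 516. -210.  142.] [ 522. -212.  143.] [ 529. -209.  139.] [ 545. -180.   97.]
368 [ 519. -177.   93.] [ 525. -179.   95.] [ 531. -180.   95.] [ 537. -182.   97.] [ 544. -182.   95.]
370 [ 518. -181.   94.] [ 524. -183.   95.] [ 531. -183.   94.] [ 537. -185.   95.] [ 543. -187.   96.]
372 [ 517. -186.   95.] [ 523. -188.   97.] [ 529. -188.   96.] [ 536. -189.   95.] [ 542. -192.   98.]
374 [ 516. -189.   95.] [ 523. -190.   95.] [ 528. -192.   97.] [ 535. -192.   94.] [ 541. -193.   95.]
376 [ 515. -194.   96.] [ 522. -194.   96.] [ 528. -196.   96.] [ 534. -196.   94.] [ 536. -211.  115.]
```

View pics/c3.png

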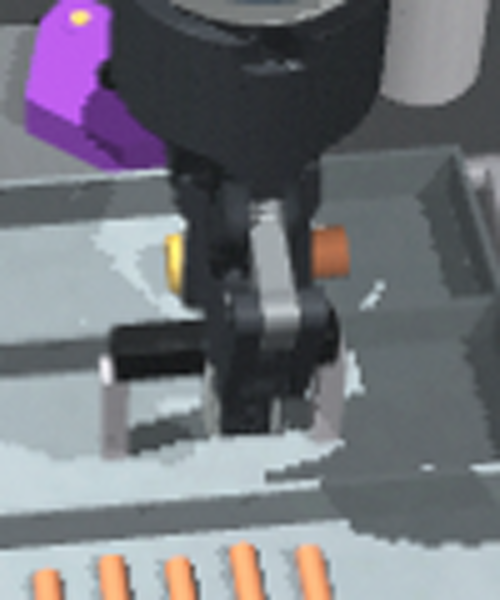

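View 6 shows the fingers now straddling the bar, with tips near z 135. I'll go 11 mm lower and close.

apply_moves(
  steps=[0,0,6,0,0,0,0.5,0,0,5,0,0,0,0.5,0,0,0,0,0,0,1,0,0,0,0,0,0,1,0,0,0,0,0,0,1,0,0,0,0,0,0,1],
  force=45,
)

```text
time: 5.6
tool_pos: [523.6, -177.5, 104.2]
eef_rot: [1.0, -0.03, 0.0, 0.0]
force: [-0.6, -1.6, -0.4]
opening: 11.2
```

apply_moves(
  steps=[0,1.5,-3.5,0,0,0,1,0,3.5,-8.5,0,0,0,1,0,6.5,-11.5,0,0,0,1,0,7,-10.5,0,0,0,1,0,8.5,-10,0,0,0,1,0,9.5,-9,0,0,0,1],
)

```text
time: 6.35
tool_pos: [521.3, -214.1, 157.8]
eef_rot: [1.0, -0.03, -0.0, -0.0]
force: [1.5, -0.7, -8.2]
opening: 11.0
```

apply_moves(
  steps=[0,10,-8,0,0,0,1,0,11,-7,0,0,0,1,0,11.5,-6,0,0,0,1,0,12,-5,0,0,0,1,0,12.5,-3.5,0,0,0,1,0,13,-2,0,0,0,1,0,13,-1,0,0,0,1,0,13,0.5,0,0,0,1,0,12.5,1.5,0,0,0,1,0,13,3,0,0,0,1,0,12,4,0,0,0,1],
)

```text
time: 7.72
tool_pos: [513.0, -348.2, 180.3]
eef_rot: [1.0, -0.03, -0.0, 0.0]
force: [-5.7, 0.9, -3.6]
opening: 11.4
```

apply_moves(
  steps=[0,12,5.5,0,0,0,1,0,11,6.5,0,0,0,1,0,7.5,5.5,0,0,0,1,0,5,4,0,0,0,1,0,3,2.5,0,0,0,1,0,2,1.5,0,0,0,1,0,1,1,0,0,0,1],
)

```text
time: 8.6
tool_pos: [510.5, -389.4, 153.5]
eef_rot: [1.0, -0.03, -0.001, 0.0]
force: [-6.5, 0.4, -2.2]
opening: 11.2
```

apply_moves(
  steps=[0,1,1,0,0,0,1,0,0.5,0.5,0,0,0,1,0,0,0,0,0,0,1],
)

```text
time: 8.98
tool_pos: [510.4, -390.6, 152.4]
eef_rot: [1.0, -0.03, -0.001, 0.0]
force: [-5.8, -0.4, -1.4]
opening: 11.0
```

apply_moves(
  steps=[0,0.5,0.5,0,0,0,1,0,0.5,0.5,0,0,0,1,0,0,0,0,0,0,1],
)

```text
time: 9.35
tool_pos: [510.5, -390.6, 152.3]
eef_rot: [1.0, -0.03, -0.0, -0.0]
force: [-6.6, 4.8, 4.3]
opening: 11.0
```

apply_moves(
  steps=[0,0,0,0,0,0,0.8,0,0,0,0,0,0,0.6,0,0,0,0,0,0,0.5,0,0,-25,0,0,0,0.5,0,0,-40,0,0,0,0.5,0,0,-20,0,0,0,0.5],
)

```text
time: 10.1
tool_pos: [512.0, -391.8, 239.3]
eef_rot: [1.0, -0.03, 0.002, 0.001]
force: [-0.4, -1.3, 0.4]
opening: 42.8
```

```bash
python3 - <<'E'
from pl import *
np.set_printoptions(precision=3,suppress=True)
p,r,s=state(); print(s['time'],p,s['opening'],s['force'])
for n in('top','side'):
    C=cloud(n,np.load(f'pics/{n}0_d.npy')).reshape(-1,3)
    m=(np.abs(C[:,0]-540)<40)&(np.abs(C[:,1]-217)<50)&(C[:,2]>64)&(C[:,2]<110); Q=C[m]
    best=None;rng=np.random.default_rng(0)
    for _ in range(2000):
        a=Q[rng.choice(len(Q),3,False)]; nn=np.cross(a[1]-a[0],a[2]-a[0]); l=np.linalg.norm(nn)
        if l<50: continue
        nn/=l
        if nn[2]<0: nn=-nn
        if not .4<nn[2]<.75 or nn[0]>-.6: continue
        k=np.abs((Q-a[0])@nn)<2
        if best is None or k.sum()>best.sum(): best=k
    I=Q[best]; c=I.mean(0); nn=np.linalg.svd(I-c)[2][2]; nn*=np.sign(nn[2])
    yaw=np.arctan2(-nn[1],-nn[0]); lean=np.degrees(np.arcsin(nn[2]))
    zz=np.array([-np.cos(yaw)*-nn[2],nn[2]*np.sin(yaw),np.cos(np.arcsin(nn[2]))]); yy=np.array([-np.sin(yaw),np.cos(yaw),0])
    print(n,len(Q),len(I),'n',nn,'yaw',yaw,'lean',lean,'c',c)
    u=(I-c)@yy;v=(I-c)@zz
    print('extent y',np.percentile(u,[1,99]),'z',np.percentile(v,[1,99]))
    t=v>np.percentile(v,85); ut=u[t]; top=c+zz*np.percentile(v,99)+yy*(ut.min()+ut.max())/2
    ctr=top-zz*32.5-nn*10; print('top edge mid',top,'square centre',ctr,'underside mid',ctr-32.5*zz)
    save(n,n+'4.png')
C=cloud('top',np.load('pics/top4_d.npy')); z=C[:,:,2]
for n in ('top','side'):
    C=cloud(n,np.load(f'pics/{n}4_d.npy')); z=C[:,:,2]
    m=(abs(C[:,:,0]-511)<45)&(abs(C[:,:,1]+390)<30)&(z>183)&(z<205)
    if m.sum()>20: print(n,'handle',m.sum(),cv2.minAreaRect(C[m][:,:2].astype(np.float32)),np.median(z[m]))
    m=(abs(C[:,:,0]-523)<130)&(abs(C[:,:,1]+177)<130)&(z>80)&(z<97)
    print(n,'case rim',m.sum(),cv2.minAreaRect(C[m][:,:2].astype(np.float32)))
E
```

```text
10.1 [ 511.975 -391.794  239.303] 42.83548789051277 [-0.379 -1.253  0.376]
top 1205 727 n [-0.794  0.125  0.595] yaw -0.15605192485825015 lean 36.51514891593164 c [534.069 218.392  83.565]
extent y [-43.572  43.856] z [-23.998  27.629]
top edge mid [550.333 215.991 105.77 ] square centre [539.169 217.747  73.7  ] underside mid [520.065 220.753  47.58 ]
side 533 276 n [-0.806  0.117  0.58 ] yaw -0.14449564710023055 lean 35.473838812923944 c [534.458 215.737  83.812]
extent y [-40.715  45.005] z [-23.316  26.017]
top edge mid [549.805 216.354 104.999] square centre [539.2   217.897  72.729] underside mid [520.536 220.613  46.261]
top handle 467 ((511.73193359375, -389.8899841308594), (13.950437545776367, 73.28761291503906), 86.60887145996094) 198.0410030718599
top case rim 1725 ((522.5697021484375, -185.3049774169922), (228.20362854003906, 227.95579528808594), 85.91617584228516)
side handle 814 ((510.9016418457031, -391.2930603027344), (13.02212142944336, 75.36457824707031), 86.25145721435547) 196.66670272220557
side case rim 721 ((439.39892578125, -152.63296508789062), (276.716796875, 123.05652618408203), 53.7336540222168)
```

View pics/side4.png

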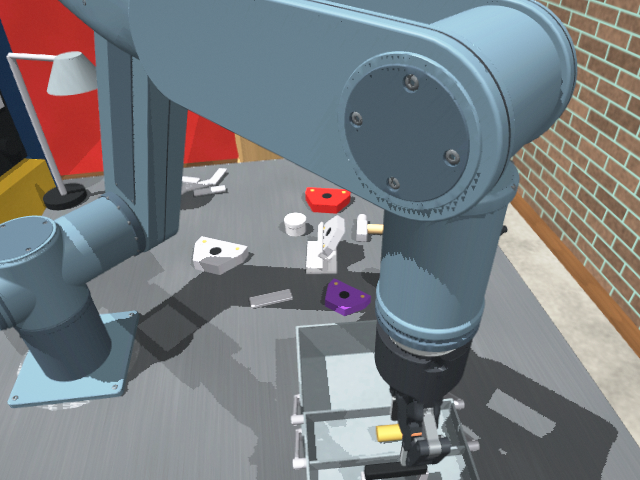

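View 7 shows the tray open beside the case with the nozzle still in it. The measured handle, (511.3, -390.6), matches the open pose. The square centre is about (539.2, 217.8, 72.5) from both views. I'll go to a tilted standoff above the square and check the real tip position there.

```bash
cat >> pl.py <<'E'
CY=-0.058; CC=np.array([523.6,-177.6])
PSI=-0.158; L=np.radians(35)
XS=np.array([np.cos(L)*np.cos(PSI),np.cos(L)*np.sin(PSI),-np.sin(L)])
ZS=np.array([np.sin(L)*np.cos(PSI),np.sin(L)*np.sin(PSI),np.cos(L)]); YS=np.cross(ZS,XS)
RS=R.from_matrix(np.c_[YS,XS,-ZS])
SQ=np.array([539.2,217.8,72.3])
OFF=38  # rep TCP = true TCP + OFF*toolz (hypothesis)
def rep(G,r,off=None):  # reported TCP for a true grasp point G
    return np.array(G)+r.apply([0,0,2+(OFF if off is None else off)])
E
python3 - <<'E'
from pl import *
p,r,s=state(); print(np.round(r.as_quat(),4))
A=rep(SQ+85*ZS,RS); print(A)
plan(p,r,[([530,-300,275],None,2,.5),([590,200,265],RS,0,.3),(A,RS,0,.3),(A,RS,2,.3)])
E
```

```text
[ 0.9996 -0.0295  0.0023  0.0023]
[564.68943716 213.7388181  109.16184199]
20
6,-46.5,-18,0,0,0,0.5, 6.5,-46.5,-17.5,0,0,0,0.5, 2.5,-42,0.5,0.042,-0.037,-0.119,0.3, 7.5,-41,2,0.042,-0.037,-0.119,0.3, 12.5,-40,3.5,0.042,-0.037,-0.118,0.3, 17,-38,4.5,0.042,-0.038,-0.118,0.3, 22,-35.5,5.5,0.042,-0.038,-0.119,0.3, 26,-32.5,6,0.042,-0.037,-0.118,0.3, 30,-29,6.5,0.042,-0.038,-0.119,0.3, 33,-24.5,6,0.042,-0.037,-0.118,0.3, 36,-20.5,6,0.042,-0.038,-0.119,0.3, 38.5,-15.5,5,0.042,-0.038,-0.118,0.3, 40.5,-11,4.5,0.041,-0.037,-0.119,0.3, 41.5,-6,3,0.042,-0.038,-0.118,0.3, 2.5,17,36,0,0,0,0.3, 2.5,17,35.5,0,0,0,0.3, 2.5,16.5,36,0,0,0,0.3, 2,17,35.5,0,0,0,0.3, 0,0,0,0,0,0,0.3, 0,0,0,0,0,0,0.3
end [564.9 213.5 109.3] [ 0.7255  0.619  -0.1954 -0.2286]
```

apply_moves(
  steps=[6,-46.5,-18,0,0,0,0.5,6.5,-46.5,-17.5,0,0,0,0.5,2.5,-42,0.5,0.042,-0.037,-0.119,0.3,7.5,-41,2,0.042,-0.037,-0.119,0.3,12.5,-40,3.5,0.042,-0.037,-0.118,0.3,17,-38,4.5,0.042,-0.038,-0.118,0.3,22,-35.5,5.5,0.042,-0.038,-0.119,0.3,26,-32.5,6,0.042,-0.037,-0.118,0.3,30,-29,6.5,0.042,-0.038,-0.119,0.3,33,-24.5,6,0.042,-0.037,-0.118,0.3,36,-20.5,6,0.042,-0.038,-0.119,0.3,38.5,-15.5,5,0.042,-0.038,-0.118,0.3,40.5,-11,4.5,0.041,-0.037,-0.119,0.3,41.5,-6,3,0.042,-0.038,-0.118,0.3,2.5,17,36,0,0,0,0.3,2.5,17,35.5,0,0,0,0.3,2.5,16.5,36,0,0,0,0.3,2,17,35.5,0,0,0,0.3,0,0,0,0,0,0,0.3,0,0,0,0,0,0,0.3],
)

```text
time: 12.7
tool_pos: [563.5, 215.4, 109.3]
eef_rot: [0.725, 0.619, -0.195, -0.232]
force: [0.9, 0.2, 0.9]
opening: 59.6
```

```bash
python3 - <<'E'
from pl import *
np.set_printoptions(precision=1,suppress=True)
p,r,s=state(); print(s['time'],p,np.round(r.as_quat(),4),s['opening'],s['force'])
im=[]
for n in('top','side'):
    q,d=save(n,n+'5.png'); c=proj(n,SQ+40*ZS)[0].astype(int); 
    a=q[max(0,c[0]-60):c[0]+60,max(0,c[1]-70):c[1]+70]; print(n,c); im.append(cv2.resize(a,(400,343),interpolation=2))
    P=cloud(n,d).reshape(-1,3); P=P[np.isfinite(P[:,0])]
    l=r.inv().apply(P-p)  # tool frame relative to reported TCP
    # finger points: |x|<14, in tool
    for sgn in(1,-1):
        m=(abs(l[:,0])<14)&(sgn*l[:,1]>20)&(sgn*l[:,1]<60)&(l[:,2]>-110)&(l[:,2]<10); k=l[m]
        if len(k): print(n,sgn,len(k),'max z pts',k[np.argsort(-k[:,2])[:6]].ravel())
cv2.imwrite('pics/c5.png',np.hstack(im)[:,:,::-1])
E
```

```text
12.7 [563.5 215.4 109.3] [ 0.7  0.6 -0.2 -0.2] 59.644413904457096 [0.9 0.2 0.9]
top [207 277]
side [221 342]
side 1 347 max z pts [ -4.6  32.5 -23.5  -1.7  32.2 -24.1   8.6  32.1 -25.3  -0.3  31.2 -25.6
   3.8  31.5 -25.6 -10.4  35.1 -26.9]
side -1 364 max z pts [ -8.3 -34.9 -25.5  -8.2 -29.7 -25.8  -1.4 -35.2 -26.1  -5.9 -35.4 -26.4
 -10.9 -29.  -28.4  -9.9 -31.9 -28.8]
```

View pics/c5.png

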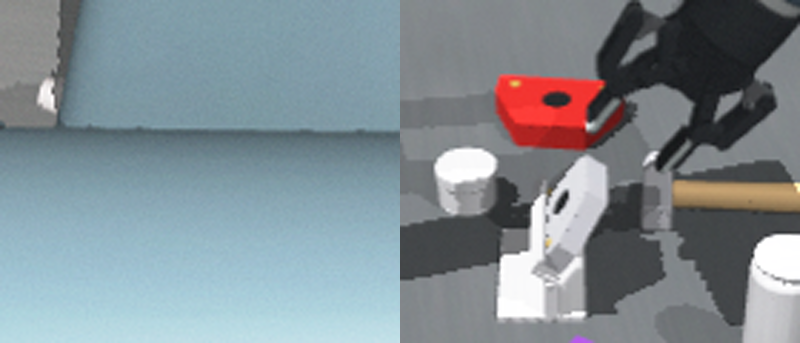

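View 8 shows the open fingers lined up with the square. In the tool frame the tips lie at about z = -24, so the offset is along the tool. I'll go down along the lean.

```bash
python3 - <<'E'
from pl import *
np.set_printoptions(precision=2,suppress=True)
p,r,s=state(); print(p)
A=rep(SQ+17*ZS,RS); print(A,'in tool',r.inv().apply(A-p),(r.inv()*RS).as_rotvec())
plan(p,r,[(A,RS,5,.3)])
E
```

```text
[564.34 215.32 110.3 ]
[526.17 219.88  53.46] in tool [-1.77  1.28 68.58] [-0. -0.  0.]
5
-0.5,0.5,13.5,0,-0.001,0,0.3, -0.5,0,14,0,-0.001,0.001,0.3, 0,0.5,13.5,-0.001,-0.001,0,0.3, -0.5,0,14,0,0,0.001,0.3, 0,0,13.5,-0.001,-0.001,0,0.3
end [526.  220.   53.7] [ 0.73  0.62 -0.2  -0.23]
```

apply_moves(
  steps=[-0.5,0.5,17,0,0,0,0.3,-0.5,0,17,0,0,0,0.3,0,0.5,17,0,0,0,0.35,-0.5,0,17,0,0,0,0.4,0,0,0,0,0,0,0.4],
)

```text
time: 13.42
tool_pos: [524.8, 220.1, 53.2]
eef_rot: [0.725, 0.619, -0.195, -0.232]
force: [-0.3, 0.9, 0.2]
opening: 51.2
```

apply_moves(
  steps=[0,0,0,0,0,0,1,0,0,0,0,0,0,1,0,0,0,0,0,0,1,0,0,0,0,0,0,1],
  force=55,
)

```text
time: 13.92
tool_pos: [525.2, 220.3, 54.5]
eef_rot: [0.725, 0.619, -0.195, -0.232]
force: [-1.3, 0.4, 5.6]
opening: 19.4
```

apply_moves(
  steps=[0,0,-8,0,0,0,1,0,0,-12,0,0,0,1,0,0,-20,0,0,0,1,0,0,-30,0,0,0,1],
)

```text
time: 14.42
tool_pos: [565.3, 213.4, 109.2]
eef_rot: [0.725, 0.619, -0.196, -0.232]
force: [-0.0, -0.6, -4.2]
opening: 19.1
```

```bash
python3 - <<'E'
from pl import *
np.set_printoptions(precision=2,suppress=True)
p,r,s=state(); print(s['time'],p,s['opening'],s['force'])
g=np.array([525.2,220.3,54.5])-SQ; print('grip rel square XYZ',g@XS,g@YS,g@ZS)
Q=down(np.pi/2+CY); T=case(40,0); dz=g@ZS
# tool x = sq y ; shift so square centre is at T
off=Q.apply([g@YS,0,0]); z0=4+32.5+dz; print('T',T,'rep z at floor',z0)
t=np.array([*(T+off[:2]),0])
plan(p,r,[([565,160,260],Q,0,1),(t+[0,0,250],Q,0,1),(t+[0,0,z0+70],Q,4,1),(t+[0,0,z0+12],Q,4,1),(t+[0,0,z0+12],Q,1,1)])
E
```

```text
14.425 [565.33 213.35 109.18] 19.0757622471897 [-0.02 -0.58 -4.22]
grip rel square XYZ -1.4378409040951958 0.2660517766214397 -22.736574719747633
T [ 563.53 -179.92] rep z at floor 13.763425280252367
21
-13,-20,-32,-0.154,-0.008,-0.024,1, -13,-15.5,-34.5,-0.154,-0.009,-0.024,1, -13,-10,-36.5,-0.154,-0.008,-0.024,1, -13,-5,-37.5,-0.154,-0.008,-0.024,1, -42.5,2.5,1,0,0,0,1, -42.5,2.5,1.5,0,0,0,1, -42.5,2,1,0,0,0,1, -42.5,2.5,1.5,0,0,0,1, -42.5,2,1,0,0,0,1, -42,2.5,1.5,0,0,0,1, -42.5,2,1,0,0,0,1, -42,2.5,1.5,0,0,0,1, 0,0,41.5,0,0,0,1, 0,0,41.5,0,0,0,1, 0,0,41.5,0,0,0,1, 0,0,41.5,0,0,0,1, 0,0,14.5,0,0,0,1, 0,0,14.5,0,0,0,1, 0,0,14.5,0,0,0,1, 0,0,14.5,0,0,0,1, 0,0,0,0,0,0,1
end [ 563.7 -179.4   25.8] [ 0.73  0.69  0.   -0.  ]
```

apply_moves(
  steps=[-13,-20,-32,-0.154,-0.008,-0.024,1,-13,-15.5,-34.5,-0.154,-0.009,-0.024,1,-13,-10,-36.5,-0.154,-0.008,-0.024,1,-13,-5,-37.5,-0.154,-0.008,-0.024,1,-42.5,2.5,1,0,0,0,1,-42.5,2.5,1.5,0,0,0,1,-42.5,2,1,0,0,0,1,-42.5,2.5,1.5,0,0,0,1,-42.5,2,1,0,0,0,1,-42,2.5,1.5,0,0,0,1,-42.5,2,1,0,0,0,1,-42,2.5,1.5,0,0,0,1,0,0,0,0,0,0,1],
)

```text
time: 16.05
tool_pos: [562.7, -183.1, 249.5]
eef_rot: [0.729, 0.685, -0.0, -0.0]
force: [0.0, 1.5, -4.4]
opening: 19.4
```

```bash
python3 - <<'E'
from pl import *
np.set_printoptions(precision=2,suppress=True)
p,r,s=state(); print(s['time'],p,s['opening'],s['force'],r.as_matrix())
P=np.concatenate([cloud(n,save(n,n+'6.png')[1]).reshape(-1,3) for n in('side','top')]); P=P[np.isfinite(P[:,0])]
l=r.inv().apply(P-p); m=(abs(l[:,0])<60)&(abs(l[:,1])<12)&(l[:,2]>-40)&(l[:,2]<30); k=l[m]; print(len(k),k.min(0),k.max(0))
m2=k[:,2]>0;print(np.percentile(k[m2],[2,98],axis=0)); print('wall check',)
q=cv2.imread('pics/side6.png')[140:480,240:560]; cv2.imwrite('pics/c6.png',cv2.resize(q,None,fx=1.7,fy=1.7))
E
```

```text
16.05 [ 562.72 -183.07  249.46] 19.424515790736645 [ 0.    1.53 -4.37] [[ 0.06  1.   -0.  ]
 [ 1.   -0.06  0.  ]
 [ 0.   -0.   -1.  ]]
1328 [-48.19 -11.96 -39.96] [51.87 11.99 11.85]
[[-47.48  -8.95   0.18]
 [ 51.24  10.8   11.45]]
wall check
```

View pics/c6.png

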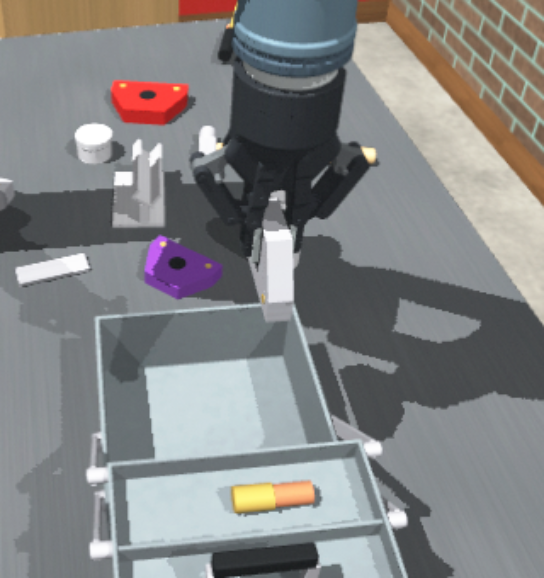

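apply_moves(
  steps=[0,0,45,0,0,0,1,0,0,45,0,0,0,1,0,0,45,0,0,0,1,0,0,40,0,0,0,1,0,0,25,0,0,0,1,0,0,15,0,0,0,1,0,0,10,0,0,0,1,0,0,0,0,0,0,1],
)

```text
time: 17.15
tool_pos: [563.3, -178.8, 25.1]
eef_rot: [0.727, 0.686, 0.001, -0.0]
force: [-0.5, -0.4, -3.4]
opening: 19.1
```

apply_moves(
  steps=[0,0,2.5,0,0,0,1,0,0,2,0,0,0,1,0,0,1.5,0,0,0,1,0,0,1,0,0,0,1,0,0,0,0,0,0,1],
)

```text
time: 17.77
tool_pos: [563.1, -179.1, 18.0]
eef_rot: [0.727, 0.686, 0.001, -0.0]
force: [-0.3, 0.1, -5.2]
opening: 19.4
```

apply_moves(
  steps=[0,0,1,0,0,0,1,0,0,1,0,0,0,1,0,0,0,0,0,0,1],
)

```text
time: 18.15
tool_pos: [563.1, -179.1, 15.9]
eef_rot: [0.727, 0.686, 0.001, -0.0]
force: [0.4, -0.6, -4.3]
opening: 19.1
```

apply_moves(
  steps=[0,0,1,0,0,0,1,0,0,0,0,0,0,1],
)

```text
time: 18.4
tool_pos: [563.3, -179.2, 15.6]
eef_rot: [0.727, 0.686, 0.001, 0.0]
force: [-1.9, 0.5, 1.9]
opening: 19.9
```

apply_moves(
  steps=[0,0,0.5,0,0,0,1,0,0,0,0,0,0,0.7,0,0,0,0,0,0,0.6,0,0,0,0,0,0,0.55,0,0,-10,0,0,0,0.55,0,0,-30,0,0,0,0.55,0,0,-50,0,0,0,0.5,0,0,-50,0,0,0,0.4,0,0,-50,0,0,0,0.3],
)

```text
time: 19.52
tool_pos: [563.0, -179.2, 206.9]
eef_rot: [0.727, 0.686, 0.001, 0.0]
force: [0.4, -0.7, -1.0]
opening: 60.2
```

```bash
python3 - <<'E'
from pl import *
np.set_printoptions(precision=2,suppress=True)
p,r,s=state(); print(s['time'],p,s['opening'],s['force'],np.round(s['joints'],2))
# tin: avg of both clouds initial; jaws along radial? phi for tin
T=np.array([461.8,339.2]); 
Q=down(0.35)   # tool x at 20deg
G=rep([*T,31],Q); print(G)
plan(p,r,[([530,-60,230],Q,0,.12),([*T,190],Q,0,.12),([*T,90],Q,3,.12)])
P=cloud('side',save('side','side7.png')[1]); z=P[:,:,2]
m=(z>55)&(z<80)&(abs(P[:,:,0]-563)<30)&(abs(P[:,:,1]+179)<50); print('square top',m.sum(),cv2.minAreaRect(P[m][:,:2].astype(np.float32)) if m.sum()>5 else '',np.median(z[m]))
E
```

```text
19.525 [ 563.   -179.21  206.94] 60.180085053028954 [ 0.44 -0.68 -1.01] [-0.5   0.34  1.45  0.    1.36 -0.44]
[461.8 339.2  -9. ]
20
16.5,-5.5,-3.5,0,0,0.166,0.12, 15.5,-8.5,-3.5,0,0,0.166,0.12, 14,-11,-3,0,0,0.166,0.12, 12,-13,-3.5,0,0,0.166,0.12, 9.5,-15,-3,0,-0.001,0.166,0.12, 7.5,-16,-3.5,0,0,0.166,0.12, 4.5,-17,-3,0,-0.001,0.167,0.12, 7,-40,4,0,0,0,0.12, 7.5,-40,4,0,0,0,0.12, 7,-40,4,0,0,0,0.12, 7.5,-40,4,0,0,0,0.12, 7,-40,4,0,0,0,0.12, 7.5,-39.5,4,0,0,0,0.12, 7,-40,4,0,0,0,0.12, 7.5,-39.5,4,0,0,0,0.12, 7,-40,4,0,0,0,0.12, 7.5,-39.5,4,0,0,0,0.12, 0,0,33.5,0,0,0,0.12, 0,0,33,0,0,0,0.12, 0,0,33.5,0,0,0,0.12
end [461.9 339.1  89.8] [ 0.98  0.17 -0.    0.  ]
square top 465 ((565.6941528320312, -180.20480346679688), (63.62545394897461, 20.805025100708008), 86.85992431640625) 68.54460556980416
```

```bash
python3 - <<'E'
from pl import *
p,r,s=state()
T=np.array([461.8,339.2]); Q=down(1.2)
plan(p,r,[([530,-60,235],Q,0,.12),([*T,190],Q,0,.12),([*T,60],Q,3,.12)])
E
```

```text
16
39.5,-14.5,-7,0.004,0.001,0.104,0.12, 38,-18,-7,0.004,0.001,0.104,0.12, 35.5,-22.5,-7,0.005,0,0.105,0.12, 34.5,-21,4.5,0,0,0,0.12, 35,-21,4.5,0,0,0,0.12, 34.5,-21,4.5,0,0,0,0.12, 35,-20.5,4.5,0,0,0,0.12, 34.5,-21,4.5,0,0,0,0.12, 35,-20.5,4.5,0,0,0,0.12, 34.5,-21,4.5,0,0,0,0.12, 35,-20.5,4.5,0,0,0,0.12, 34.5,-21,4.5,0,0,0,0.12, 35,-20.5,4.5,0,0,0,0.12, 0,0,43.5,0,0,0,0.12, 0,0,43.5,0,0,0,0.12, 0,0,43,0,0,0,0.12
end [461.8 339.3  60. ] [ 8.254e-01  5.646e-01 -3.000e-04 -0.000e+00]
```

apply_moves(
  steps=[39.5,-14.5,-7,0.004,0.001,0.104,0.12,38,-18,-7,0.004,0.001,0.104,0.12,35.5,-22.5,-7,0.005,0,0.105,0.12,34.5,-21,4.5,0,0,0,0.12,35,-21,4.5,0,0,0,0.12,34.5,-21,4.5,0,0,0,0.12,35,-20.5,4.5,0,0,0,0.12,34.5,-21,4.5,0,0,0,0.12,35,-20.5,4.5,0,0,0,0.12,34.5,-21,4.5,0,0,0,0.12,35,-20.5,4.5,0,0,0,0.12,34.5,-21,4.5,0,0,0,0.12,35,-20.5,4.5,0,0,0,0.12,0,0,43.5,0,0,0,0.12,0,0,43.5,0,0,0,0.12,0,0,43,0,0,0,0.12,0,0,0,0,0,0,0.12],
)

```text
time: 21.7
tool_pos: [454.5, 340.6, 51.4]
eef_rot: [0.825, 0.565, -0.007, -0.006]
force: [0.1, -0.1, 1.2]
opening: 75.2
```

```bash
python3 - <<'E'
from pl import *
np.set_printoptions(precision=1,suppress=True)
p,r,s=state(); print(s['time'],p,r.as_quat(),s['opening'])
P=cloud('side',save('side','side8.png')[1]).reshape(-1,3); P=P[np.isfinite(P[:,0])]; l=r.inv().apply(P-p)
for sg in(1,-1):
    m=(abs(l[:,0])<14)&(sg*l[:,1]>33)&(sg*l[:,1]<65)&(l[:,2]>-80)&(l[:,2]<10);k=l[m]; print(sg,len(k),k[np.argsort(-k[:,2])[:5]].ravel())
m=(P[:,2]>34)&(P[:,2]<46)&(np.hypot(P[:,0]-462,P[:,1]-339)<40); print(m.sum(),cv2.minEnclosingCircle(P[m][:,:2].astype(np.float32)),np.median(P[m][:,2]))
E
```

```text
21.7 [454.5 340.6  51.4] [ 0.8  0.6 -0.  -0. ] 75.16066945347877
1 140 [ -4.4  45.4 -28.3 -10.4  44.5 -29.1  -2.4  45.  -29.9  -9.2  39.2 -30.5
 -10.7  42.1 -31.9]
-1 148 [  4.5 -37.  -25.5   6.  -37.3 -27.6  -4.5 -36.6 -28.3  -7.6 -43.3 -29.3
  -8.7 -37.7 -30.9]
231 ((462.107421875, 338.8755798339844), 30.057415008544922) 38.122673753032245
```

apply_moves(
  steps=[0,0,0,0,0,0,0.12,0,0,0,0,0,0,0.12],
)

```text
time: 22.0
tool_pos: [458.6, 342.4, 56.3]
eef_rot: [0.825, 0.564, -0.001, -0.005]
force: [0.1, -0.5, 0.9]
opening: 75.3
```

apply_moves(
  steps=[0,0,15,0,0,0,0.12,0,0,15,0,0,0,0.12,0,0,12,0,0,0,0.12,0,0,10,0,0,0,0.12,0,0,5,0,0,0,0.12,0,0,0,0,0,0,0.12],
)

```text
time: 22.75
tool_pos: [456.3, 342.0, -3.3]
eef_rot: [0.825, 0.564, -0.004, -0.006]
force: [-0.4, 0.4, -0.6]
opening: 75.1
```

apply_moves(
  steps=[-0.5,3,2,-0.007,0,0,0.12,-0.5,3,2,-0.008,0,0,0.12,0,0,1.5,0,0,0,0.12,0,0,0,0,0,0,0.12],
)

```text
time: 23.25
tool_pos: [461.6, 339.0, -8.5]
eef_rot: [0.825, 0.564, 0.001, 0.0]
force: [-0.1, -0.1, -0.5]
opening: 75.1
```

apply_moves(
  steps=[0,0,0,0,0,0,1,0,0,0,0,0,0,1,0,0,0,0,0,0,1,0,0,0,0,0,0,1],
  force=40,
)

```text
time: 23.75
tool_pos: [461.6, 339.1, -7.9]
eef_rot: [0.825, 0.565, 0.001, 0.0]
force: [-1.5, -0.7, 5.3]
opening: 53.2
```

apply_moves(
  steps=[0,0,-3,0,0,0,1,0,0,-6,0,0,0,1,0,0,-10,0,0,0,1,0,0,0,0,0,0,1],
)

```text
time: 24.25
tool_pos: [462.5, 339.4, 11.8]
eef_rot: [0.825, 0.564, 0.002, 0.001]
force: [0.9, 0.0, -1.2]
opening: 53.3
```

```bash
python3 - <<'E'
from pl import *
p,r,s=state(); print(s['time'],p,r.as_quat(),s['opening'],s['force'])
q=save('side','side9.png')[0]; cv2.imwrite('pics/c9.png',cv2.resize(q[150:300,220:420],(800,600))[:,:,::-1])
T=case(-48,0); Q=down(CY)
plan(p,r,[([462,335,185],None,4,1),([530,60,240],Q,12,1),([*T,235],Q,7,1)])
print(T)
E
```

```text
24.25 [462.53579906 339.44116556  11.76510545] [8.25434071e-01 5.64493827e-01 2.21172914e-03 6.49862644e-04] 53.2880889148368 [ 0.88489738  0.04640673 -1.17874544]
23
-1,0.5,-43.5,0,0,0,1, -1,0.5,-43,0,0,0,1, -1,0.5,-43.5,0,0,0,1, -1,0,-43,0,0,0,1, -19.5,13.5,-4.5,0,0,0.105,1, -17.5,15.5,-4.5,0,0,0.105,1, -16,17.5,-4.5,0,0,0.105,1, -14,19,-4.5,0,-0.001,0.105,1, -12,20.5,-4.5,0,0,0.105,1, -10,21.5,-4.5,0,-0.001,0.105,1, -7.5,22.5,-4.5,0,0,0.105,1, -5,23,-4.5,0,-0.001,0.105,1, -3,23.5,-5,0,0,0.104,1, -0.5,23.5,-4.5,0,-0.001,0.105,1, 2,23.5,-5,0,0,0.104,1, 5,23,-4.5,0,-0.001,0.105,1, -6,34,0.5,0,0,0,1, -6,34,0.5,0,0,0,1, -5.5,34,1,0,0,0,1, -6,34,0.5,0,0,0,1, -5.5,34,1,0,0,0,1, -6,33.5,0.5,0,0,0,1, -5.5,34,1,0,0,0,1
end [ 475.9 -174.9  235. ] [ 9.996e-01 -2.920e-02  0.000e+00  2.000e-04]
[ 475.68071337 -174.81756063]
```

View pics/c9.png

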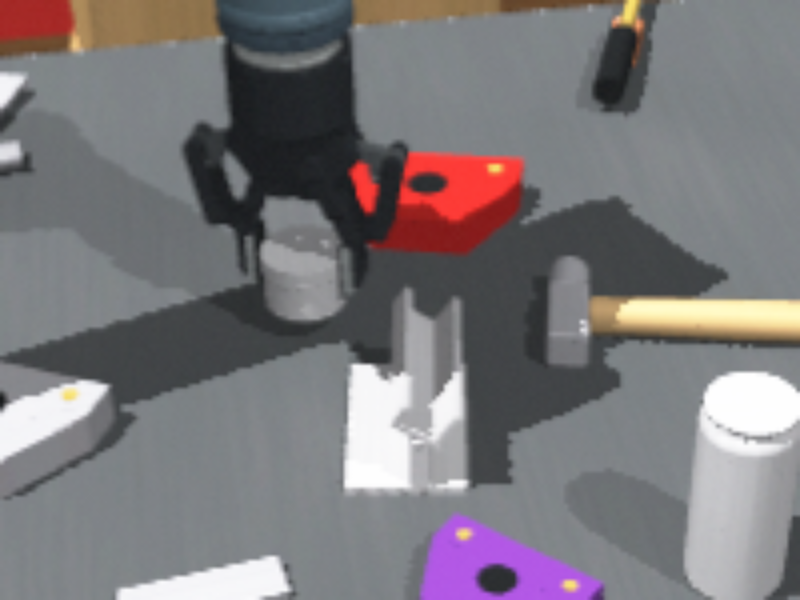

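View 10 shows the tin held level and lifted clear. Carrying it to the case.

apply_moves(
  steps=[-1,0.5,-43.5,0,0,0,1,-1,0.5,-43,0,0,0,1,-1,0.5,-43.5,0,0,0,1,-1,0,-43,0,0,0,1,-19.5,13.5,-4.5,0,0,0.105,1,-17.5,15.5,-4.5,0,0,0.105,1,-16,17.5,-4.5,0,0,0.105,1,-14,19,-4.5,0,0,0.105,1,-12,20.5,-4.5,0,0,0.105,1,-10,21.5,-4.5,0,0,0.105,1,-7.5,22.5,-4.5,0,0,0.105,1,-5,23,-4.5,0,0,0.105,1,-3,23.5,-5,0,0,0.104,1,-0.5,23.5,-4.5,0,0,0.105,1,2,23.5,-5,0,0,0.104,1,5,23,-4.5,0,0,0.105,1,-6,34,0.5,0,0,0,1,-6,34,0.5,0,0,0,1,-5.5,34,1,0,0,0,1,-6,34,0.5,0,0,0,1],
)

```text
time: 26.8
tool_pos: [497.7, -75.7, 235.7]
eef_rot: [1.0, -0.029, 0.001, -0.0]
force: [0.9, -0.9, -1.5]
opening: 53.7
```

apply_moves(
  steps=[-5.5,34,1,0,0,0,1,-6,33.5,0.5,0,0,0,1,-5.5,34,1,0,0,0,1,0,0,0,0,0,0,1,0,0,0,0,0,0,1],
)

```text
time: 27.42
tool_pos: [475.2, -174.6, 233.2]
eef_rot: [1.0, -0.029, 0.001, -0.001]
force: [0.1, -0.5, -1.9]
opening: 53.3
```

```bash
python3 - <<'E'
from pl import *
p,r,s=state(); print(s['time'],p,s['opening'],s['force'])
T=case(-48,0); Q=down(CY)
plan(p,r,[([*T,100],Q,4,1),([*T,30],Q,3,1),([*T,6],Q,3,1)])
E
```

```text
27.425 [ 475.21225128 -174.62287305  233.15354012] 53.28422998943373 [ 0.07028831 -0.52777905 -1.93829163]
10
0,0,33.5,0,0,0,1, 0,0,33,0,-0.001,0,1, 0,0,33.5,-0.001,0,0,1, 0.5,0.5,33,0,-0.001,-0.001,1, 0,0,23.5,0,0,0,1, 0,0,23.5,0,0,0,1, 0,0,23,0,0,0,1, 0,0,8,0,0,0,1, 0,0,8,0,0,0,1, 0,0,8,0,0,0,1
end [ 475.9 -175.     6.2] [ 9.996e-01 -2.900e-02 -1.000e-04 -2.000e-04]
```

apply_moves(
  steps=[0,0,33.5,0,0,0,1,0,0,33,0,0,0,1,0,0,33.5,0,0,0,1,0.5,0,33,0,0,0,1,0,0,23.5,0,0,0,1,0,0,23.5,0,0,0,1,0,0,23,0,0,0,1,0,0,8,0,0,0,1,0,0,8,0,0,0,1,0,0,6,0,0,0,1,0,0,0,0,0,0,1],
)

```text
time: 28.8
tool_pos: [476.4, -175.0, 8.4]
eef_rot: [1.0, -0.029, 0.001, -0.0]
force: [1.2, -0.1, -0.7]
opening: 53.2
```

apply_moves(
  steps=[0,0,3,0,0,0,1,0,0,2,0,0,0,1,0,0,2,0,0,0,1,0,0,0,0,0,0,1],
)

```text
time: 29.3
tool_pos: [476.3, -175.0, 1.3]
eef_rot: [1.0, -0.029, 0.001, -0.0]
force: [0.4, -0.5, -0.5]
opening: 53.2
```

apply_moves(
  steps=[0,0,2,0,0,0,1,0,0,1,0,0,0,1,0,0,1,0,0,0,1,0,0,0,0,0,0,1],
)

```text
time: 29.8
tool_pos: [476.3, -175.0, -2.7]
eef_rot: [1.0, -0.029, 0.001, -0.0]
force: [-0.1, 0.2, -1.7]
opening: 53.2
```

apply_moves(
  steps=[0,0,1,0,0,0,1,0,0,0,0,0,0,1],
)

```text
time: 30.05
tool_pos: [476.4, -175.0, -3.7]
eef_rot: [1.0, -0.029, 0.001, -0.0]
force: [0.1, 0.1, -1.1]
opening: 53.6
```

apply_moves(
  steps=[0,0,1,0,0,0,1,0,0,0,0,0,0,1],
)

```text
time: 30.3
tool_pos: [476.5, -175.0, -3.9]
eef_rot: [1.0, -0.029, 0.001, -0.0]
force: [-2.5, 1.8, 5.8]
opening: 53.4
```

apply_moves(
  steps=[0,0,0.5,0,0,0,1,0,0,0,0,0,0,1],
)

```text
time: 30.55
tool_pos: [476.5, -175.0, -4.0]
eef_rot: [1.0, -0.029, 0.001, -0.0]
force: [-3.6, 2.5, 11.5]
opening: 52.9
```

apply_moves(
  steps=[0,0,-0.5,0,0,0,0.3,0,0,0,0,0,0,0.25,0,0,0,0,0,0,0.2,0,0,-6,0,0,0,0.2,0,0,-20,0,0,0,0.2,0,0,-40,0,0,0,0.2,0,0,-55,0,0,0,0.2,0,0,-55,0,0,0,0.3,0,0,-55,0,0,0,0.4,0,0,-10,0,0,0,0.5],
)

```text
time: 31.8
tool_pos: [477.7, -176.2, 241.2]
eef_rot: [1.0, -0.029, 0.005, 0.002]
force: [-0.6, 0.0, -0.4]
opening: 42.6
```

```bash
python3 - <<'E'
from pl import *
p,r,s=state(); print(s['time'],p,s['opening'],s['force'])
q=save('side','side10.png')[0]; t=save('top','top10.png')[0]
cv2.imwrite('pics/c10.png',np.hstack([cv2.resize(q[300:480,280:470],(420,400)),cv2.resize(t[150:340,400:600],(380,400))])[:,:,::-1])
for n in('side','top'):
    P=cloud(n,np.load(f'pics/{n}10_d.npy')); z=P[:,:,2]
    for nm,c,lo,hi,rad in(('tin',(476.5,-175),36,50,40),('sq',(563,-179),60,76,40),('handle',(511,-390.5),185,205,45)):
        m=(np.hypot(P[:,:,0]-c[0],P[:,:,1]-c[1])<rad)&(z>lo)&(z<hi)
        if m.sum()>15: print(n,nm,m.sum(),cv2.minAreaRect(P[m][:,:2].astype(np.float32)),np.median(z[m]))
H=np.array([511.0,-390.6]); Q=down(CY)
plan(p,r,[([500,-300,250],Q,0,.5),([*H,235],Q,0,.5),([*H,190],Q,2,.5),([*H,153],Q,3,.5)])
E
```

```text
31.8 [ 477.71535518 -176.2417693   241.17622191] 42.61677506730311 [-0.5727364   0.01626381 -0.41889578]
side tin 793 ((479.4364013671875, -175.85891723632812), (53.51457214355469, 56.02113723754883), 8.892757415771484) 41.793081075002306
side sq 410 ((565.4721069335938, -180.5142059326172), (56.31031799316406, 20.64128303527832), 87.43843078613281) 68.72729760287223
side handle 913 ((509.4171142578125, -390.9547119140625), (13.067779541015625, 71.93609619140625), 85.77350616455078) 197.16857561429373
top tin 625 ((479.4254150390625, -175.12144470214844), (54.11914825439453, 54.82225799560547), 3.986652135848999) 43.65680721180547
top sq 340 ((564.9949951171875, -177.0342559814453), (62.49042510986328, 21.289091110229492), 86.6910171508789) 70.30946708688418
top handle 87 ((487.628662109375, -393.2828063964844), (12.69482707977295, 30.502910614013672), 59.20677185058594) 199.22919529625494
11
10,41,-2.5,0.001,-0.003,0,0.5, 10,40.5,-3,0.001,-0.003,0,0.5, 9.5,41,-3,0.002,-0.004,0,0.5, 5.5,30,5,0,0,0,0.5, 5.5,30,5,0,0,0,0.5, 5.5,29.5,5,0,0,0,0.5, 0,0,22.5,0,0,0,0.5, 0,0,22.5,0,0,0,0.5, 0,0,12.5,0,0,0,0.5, 0,0,12.5,0,0,0,0.5, 0,0,12,0,0,0,0.5
end [ 511.2 -390.5  153.2] [ 9.996e-01 -2.910e-02 -1.000e-04 -2.000e-04]
```

View pics/c10.png

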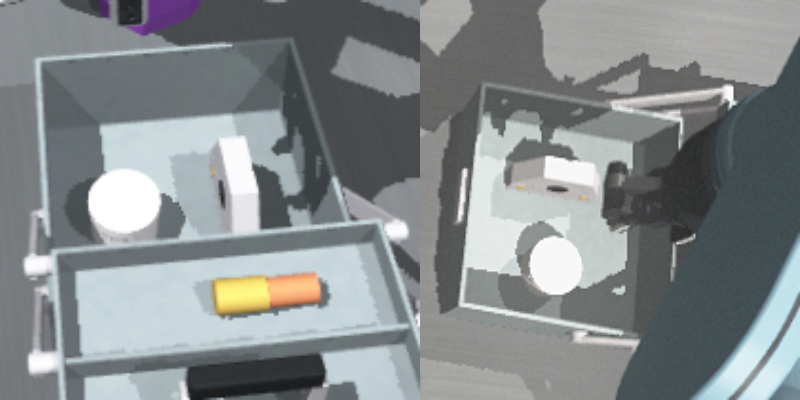

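View 11 shows the square standing and the tin flat in the compartment, with the nozzle still in the tray. Both tops are at the right heights, about 69 and 42. Back to the handle.

apply_moves(
  steps=[10,41,-2.5,0.001,-0.003,0,0.5,10,40.5,-3,0.001,-0.003,0,0.5,9.5,41,-3,0.002,-0.004,0,0.5,5.5,30,5,0,0,0,0.5,5.5,30,5,0,0,0,0.5,5.5,29.5,5,0,0,0,0.5,0,0,0,0,0,0,0.5,0,0,0,0,0,0,0.5],
)

```text
time: 32.9
tool_pos: [508.7, -388.3, 227.3]
eef_rot: [1.0, -0.029, -0.005, -0.004]
force: [0.8, -1.1, -0.2]
opening: 42.8
```

apply_moves(
  steps=[0,0,0,0,0,0,0.5,0,0,0,0,0,0,0.5],
)

```text
time: 33.15
tool_pos: [509.5, -388.5, 229.5]
eef_rot: [1.0, -0.029, -0.004, -0.002]
force: [-0.4, -0.4, -0.4]
opening: 42.6
```

```bash
python3 - <<'E'
from pl import *
p,r,s=state(); print(s['time'],p,s['opening'],r.as_quat())
Q=down(CY); print((r.inv()*Q).as_rotvec())
H=np.array([511.0,-390.6])
plan(p,r,[([*H,200],Q,3,.5),([*H,153],Q,5,.5)])
E
```

```text
33.15 [ 509.49346512 -388.53648924  229.51595029] 42.560109707874446 [ 0.99957855 -0.02870527 -0.00365873 -0.00231077]
[-0.00440742  0.00744841  0.00058103]
8
0.5,0.5,10,-0.001,0.002,0,0.5, 0.5,1,9.5,-0.002,0.003,0,0.5, 1,0.5,10,-0.001,0.002,0.001,0.5, 0,0,9.5,0,0,0,0.5, 0,0,9.5,0,0,0,0.5, 0,0,9.5,0,0,0,0.5, 0,0,9.5,0,0,0,0.5, 0,0,9,0,0,0,0.5
end [ 511.2 -390.5  153. ] [ 9.996e-01 -2.920e-02 -2.000e-04 -2.000e-04]
```

apply_moves(
  steps=[0.5,0.5,10,-0.001,0.002,0,0.5,0.5,1,9.5,-0.002,0.003,0,0.5,1,0.5,10,-0.001,0.002,0,0.5,0,0,9.5,0,0,0,0.5,0,0,9.5,0,0,0,0.5,0,0,9.5,0,0,0,0.5,0,0,9.5,0,0,0,0.5,0,0,9,0,0,0,0.5,0,0,0,0,0,0,0.5],
)

```text
time: 34.28
tool_pos: [510.6, -391.0, 151.6]
eef_rot: [1.0, -0.029, -0.001, -0.001]
force: [0.2, -0.1, 0.2]
opening: 42.5
```

apply_moves(
  steps=[0,0,0,0,0,0,0.8,0,0,0,0,0,0,1,0,0,0,0,0,0,1,0,0,0,0,0,0,1],
  force=45,
)

```text
time: 34.78
tool_pos: [511.3, -390.7, 153.2]
eef_rot: [1.0, -0.029, -0.0, -0.001]
force: [-0.7, 5.9, 5.2]
opening: 11.2
```

```bash
python3 - <<'E'
from pl import *
p,r,s=state(); print(s['time'],p,s['opening'],s['force'],(r.inv()*down(CY)).as_rotvec())
def yz(q): return np.array([130*np.cos(.349+q)-122,142+130*np.sin(.349+q)-44.5])
qs=[2,1.97,1.9,1.8,1.7,1.6,1.5,1.4,1.3,1.2,1.1,1.0,.9,.8,.7,.6,.5,.42,.34,.27,.2,.15,.1,.07,.05,.03]
acc=np.zeros(2);out=[]
for q in qs[1:]:
    d=np.round(2*(yz(q)-yz(2)-acc))/2; acc+=d; out.append('0,%g,%g,0,0,0,1'%(-d[0]+0.,-d[1]+0.))
print(', '.join(out)); print(yz(.03)-yz(0))
E
```

```text
34.775 [ 511.29338619 -390.68526567  153.20173242] 11.23752419254287 [-0.72739296  5.92983123  5.16453932] [-0.00121151  0.00017825 -0.00019426]
0,-3,-2.5,0,0,0,1, 0,-6.5,-6,0,0,0,1, 0,-10.5,-8,0,0,0,1, 0,-11.5,-6.5,0,0,0,1, 0,-12,-5,0,0,0,1, 0,-12,-4.5,0,0,0,1, 0,-12.5,-3,0,0,0,1, 0,-13,-1.5,0,0,0,1, 0,-13,-0.5,0,0,0,1, 0,-13,1,0,0,0,1, 0,-13,2.5,0,0,0,1, 0,-12.5,3.5,0,0,0,1, 0,-12,4.5,0,0,0,1, 0,-11.5,6,0,0,0,1, 0,-11,7,0,0,0,1, 0,-10,8,0,0,0,1, 0,-7.5,7,0,0,0,1, 0,-7,8,0,0,0,1, 0,-5.5,7,0,0,0,1, 0,-5,7.5,0,0,0,1, 0,-3.5,6,0,0,0,1, 0,-3,5.5,0,0,0,1, 0,-1.5,3.5,0,0,0,1, 0,-1,2.5,0,0,0,1, 0,-1,2.5,0,0,0,1
[-1.3884064   3.64433628]
```

apply_moves(
  steps=[0,-3,-2.5,0,0,0,1,0,-6.5,-6,0,0,0,1,0,-10.5,-8,0,0,0,1,0,-11.5,-6.5,0,0,0,1,0,-12,-5,0,0,0,1,0,-12,-4.5,0,0,0,1,0,-12.5,-3,0,0,0,1,0,-13,-1.5,0,0,0,1,0,-13,-0.5,0,0,0,1],
)

```text
time: 35.9
tool_pos: [517.0, -296.8, 190.7]
eef_rot: [1.0, -0.029, 0.0, 0.0]
force: [5.8, -1.9, -4.6]
opening: 11.4
```

apply_moves(
  steps=[0,-13,1,0,0,0,1,0,-13,2.5,0,0,0,1,0,-12.5,3.5,0,0,0,1,0,-12,4.5,0,0,0,1,0,-11.5,6,0,0,0,1,0,-11,7,0,0,0,1,0,-10,8,0,0,0,1,0,-7.5,7,0,0,0,1],
)

```text
time: 36.9
tool_pos: [522.7, -206.1, 151.0]
eef_rot: [1.0, -0.029, 0.001, -0.0]
force: [7.3, -0.6, -3.4]
opening: 11.2
```

apply_moves(
  steps=[0,-7,8,0,0,0,1,0,-5.5,7,0,0,0,1,0,-5,7.5,0,0,0,1,0,-3.5,6,0,0,0,1,0,-3,5.5,0,0,0,1,0,-1.5,3.5,0,0,0,1,0,0,0,0,0,0,1],
)

```text
time: 37.78
tool_pos: [524.3, -180.8, 113.2]
eef_rot: [1.0, -0.029, 0.001, -0.001]
force: [8.9, 1.3, -4.7]
opening: 11.1
```

apply_moves(
  steps=[0,-0.5,2,0,0,0,1,0,-1,2,0,0,0,1,0,-0.5,1.5,0,0,0,1,0,0,0,0,0,0,1],
)

```text
time: 38.28
tool_pos: [524.4, -178.6, 107.9]
eef_rot: [1.0, -0.029, 0.001, -0.001]
force: [8.6, 2.2, -4.2]
opening: 11.0
```

apply_moves(
  steps=[0,-0.5,1,0,0,0,1,0,0,0.5,0,0,0,1,0,0,0,0,0,0,1],
)

```text
time: 38.65
tool_pos: [524.5, -178.1, 106.6]
eef_rot: [1.0, -0.029, 0.001, -0.001]
force: [8.7, 1.9, -3.6]
opening: 11.0
```

apply_moves(
  steps=[0,0,0.5,0,0,0,1,0,0,0.5,0,0,0,1,0,0,0,0,0,0,1],
)

```text
time: 39.02
tool_pos: [524.5, -177.7, 105.6]
eef_rot: [1.0, -0.029, 0.001, -0.001]
force: [8.2, 3.2, -2.2]
opening: 11.1
```

apply_moves(
  steps=[0,0,0.5,0,0,0,1,0,0,0,0,0,0,1],
)

```text
time: 39.28
tool_pos: [524.6, -177.6, 105.2]
eef_rot: [1.0, -0.029, 0.001, -0.001]
force: [8.4, 4.7, -2.5]
opening: 11.4
```

apply_moves(
  steps=[0,0,0.5,0,0,0,1,0,0,0,0,0,0,1],
)

```text
time: 39.52
tool_pos: [524.6, -177.6, 105.1]
eef_rot: [1.0, -0.029, 0.001, -0.001]
force: [6.6, 4.4, 1.5]
opening: 11.2
```

apply_moves(
  steps=[0,0,0.5,0,0,0,1,0,0,0,0,0,0,1],
)

```text
time: 39.78
tool_pos: [524.6, -177.6, 105.1]
eef_rot: [1.0, -0.029, 0.001, -0.001]
force: [6.0, 5.6, 4.3]
opening: 11.3
```

apply_moves(
  steps=[0,0,0.5,0,0,0,1,0,0,0,0,0,0,0.8,0,0,0,0,0,0,0.6,0,0,0,0,0,0,0.5,0,0,-10,0,0,0,0.5,0,0,-30,0,0,0,0.5,0,0,-50,0,0,0,0.5,0,0,-40,0,0,0,0.5,-45,-30,0,0,0,0,0.5,-45,-30,0,0,0,0,0.5,-45,-30,0,0,0,0,0.5,0,0,0,0,0,0,0.5],
)

```text
time: 41.28
tool_pos: [391.2, -79.4, 234.1]
eef_rot: [1.0, -0.029, -0.0, -0.0]
force: [0.1, -0.7, -0.8]
opening: 42.6
```

```bash
python3 - <<'E'
from pl import *
p,r,s=state(); print(s['time'],p,s['opening'],s['force'])
q=save('side','side11.png')[0]; t=save('top','top11.png')[0]
cv2.imwrite('pics/c11.png',np.hstack([cv2.resize(q[160:480,200:480],(400,457)),cv2.resize(t[80:400,270:560],(400,457))])[:,:,::-1])
for n in('side','top'):
    P=cloud(n,np.load(f'pics/{n}11_d.npy')); z=P[:,:,2]; P0=cloud(n,np.load(f'pics/{n}0_d.npy')); 
    for w,Z in(('now',P),('start',P0)):
        z=Z[:,:,2]; m=(abs(Z[:,:,0]-523)<45)&(abs(Z[:,:,1]+177)<25)&(z>140)&(z<165)
        f=(abs(Z[:,:,0]-523)<70)&(abs(Z[:,:,1]+177)<30)&(z>85)&(z<105)
        if m.sum()>15: print(n,w,cv2.minAreaRect(Z[m][:,:2].astype(np.float32)),np.median(z[m]),'floor',np.median(z[f]))
E
```

```text
41.275 [391.18668215 -79.44931    234.06127402] 42.60312865252829 [ 0.11144807 -0.67025817 -0.76486565]
side now ((524.01806640625, -178.59291076660156), (14.6188325881958, 70.3254623413086), 86.70467376708984) 148.6631545843219 floor 95.32248646905651
side start ((524.0731811523438, -178.8192901611328), (14.083534240722656, 70.62113189697266), 87.13652801513672) 148.67570098421334 floor 95.31162402065246
top now ((526.6217041015625, -177.21437072753906), (12.886926651000977, 62.518436431884766), 87.01414489746094) 151.12906367814617 floor 96.90039278253983
top start ((523.2138061523438, -176.47195434570312), (12.66290283203125, 71.23895263671875), 86.85482788085938) 151.32759925441587 floor 96.96822594316734
```

View pics/c11.png

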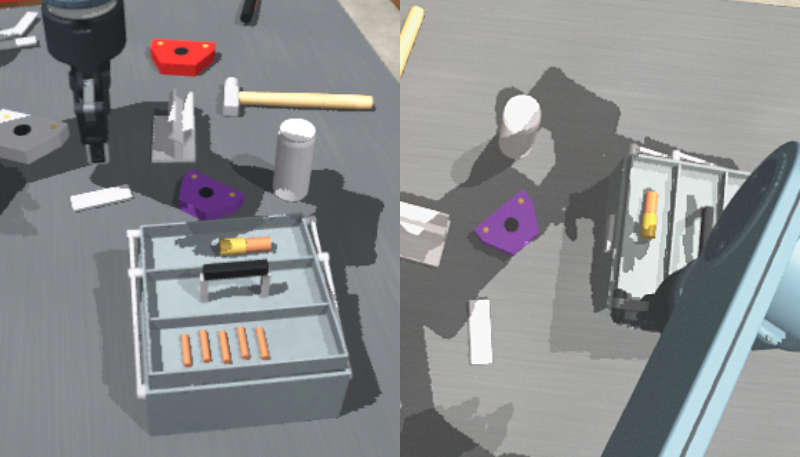

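View 12 shows the tray home with its height and position back to the starting values. The nozzle is in its cell, the bystanders have not moved, and the arm is clear. Handing in.

```bash
python3 -c "
from cell import workorder; print(workorder.hand_in())"
```

```text
the job is handed in; nothing more can be done
None
```

The job is done and handed in at about 41 s. The steel square stands on its long edge and the tin lies flat in the compartment. The tray was guided onto its open stop and later back home, both by slow force-checked steps.

**Last checks:**
- **Tray:** the handle is within about 0.3 mm of its starting height and position in the side view, and the tray floor is at the same height. The arm partly hid the handle in the top view, so its position there does not compare.
- **Square and tin:** before I closed the tray, their tops measured about 69–70 mm and 42–44 mm above the bench, as expected for standing on the compartment floor. They cannot be seen now that the tray is closed.
- **Everything else:** the nozzle is in its cell. The can, hammer and bar look unmoved in the last picture; I did not measure them. The arm is clear of everything.

**What disagreed:**
- **Fingertip position:** the fingertips sat about 36–40 mm farther back along the tool than the stated TCP and nose length imply. The first grasp at the handle therefore closed on air above it. I measured the real tip position with depth and used that correction for every later grasp.
- **Arm settling:** after fast moves the arm settled several millimetres away from the commanded pose. I re-read the position and corrected it before gripping.
- **Sideways force:** 6–9 N showed at the wrist while the tray was swinging.

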